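# Set out finished jobs in two rows on the sloping stand

### The arm

A 6-joint arm with a two-finger parallel gripper is mounted at the origin on the work surface. World frame = base frame: x ahead of the robot, y to its left, z up, the work surface at z = 0. Lengths are in m, angles in rad, forces in N, time in s.
With the tool pointing down it reaches from about 0.325 to 0.85 m from the base axis. Payload 15.5 kg.
Tool frame: the origin (TCP) lies midway between the tips of the shut fingers; the grasp point (between the pads) lies 19 mm behind it; z points along the fingers, y is the direction in which the jaws open and shut (so a half turn about z gives the same grasp; the last joint's range is limited). The gripper opens to 91 mm and grips with 3 to 60 N. Pads are 32 mm wide; open, the fingers measure 118 mm over their backs; the gripper's body (76 mm by 178 mm) begins 60 mm behind the grasp point.
Start: joints at [-1.423, 0.494, 1.345, -0, 1.302, -0.096], TCP at [0.15, -0.607, 0.214] pointing down, gripper open.
Joint ranges: [-2.91, 2.91], [-0.82, 2.16], [0.22, 2.67], [-1.22, 4.37], [0.12, 2.79], [-3.08, 3.08]. Speed limits (rad/s): [1.89, 1.89, 2.57, 3.01, 3.01, 3.01].

### API

Orientations are given as a rotation vector (axis times angle).
In Python, from station import bot, snapshot, order gives the robot as it stands.
- The arm moves only by the shell command python3 -m creep 'ROWS' [FORCE]. ROWS is JSON, a list of rows, each a list of 7 numbers: the turn, a rotation vector about the tool's x, y, z in degrees, then the shift along the tool's x, y, z in m, then the opening, from 0 (shut) to 1 (fully open). A call has exactly 10 rows; each row shifts and turns the commanded pose from where the row before left it, along the tool's axes as they then stand; what a row does not reach is not made up. A row lasts 1/12 s, in which the tool goes at most 41.7 mm and 7.16 degrees, less where a joint would pass 70% of its speed; a pose out of reach is approached as far as the arm can. A call with a gripper value outside its range is refused whole. The fingers move at their own pace and stop on an object; FORCE is the grip in N (left out, the last holds). Time passes only in rows, so rows that do not move let the fingers close, or fill a call up. It gives the time, the measured TCP pose, the force and the opening at its end, in the units of the state.
- bot.state(): the state, without advancing time (a new reading comes with each control period).
- snapshot(name): name is "scene" or "top" or "wrist"; returns a dict with "color" (400x640x3 uint8, red, green, blue), "intrinsics" (3x3 intrinsics, pixels), "rvec" (rotation vector, rad) and "tvec" (3), from world to camera coordinates, as OpenCV has them. Camera axes: x right, y down, z forward; pixel columns grow to the right and rows downward; lengths in m; the calibration is good to about 2 mm. A picture is of the moment at which its call begins. There is no depth.
- order.close_job(): hands the job in, once; it reports no verdict.
The state is a dict: "time": time; "joints": joint angles; "dq": joint speeds; "tau": joint torques, N m; "tool_pos": TCP position; "tcp_rot": TCP orientation; "ft_force": force on the tool from outside, world axes, zero at the start; "ft_torque": the same for the moment, N m; "finger_gap": opening from 0.0 (shut) to 1.0 (fully open).
Only numpy, scipy, OpenCV 4.12 (cv2) and the standard library are available. Lean on these libraries where they do the work, as an engineer would, in place of code of your own. Each camera call takes 0.05 s, during which the arm holds its last target.

### The job

Set out the finished jobs on the sloping wooden stand in two neat rows: the two wooden ring boxes on the rectangular cork pads of the upper row, their long sides running along the row and straight with the pads, and the two round tins on the round pads of the lower row. Each piece must lie flat, lid up, centred on its pad so that pad shows all the way round it, and be set down gently, not dropped. Leave the hammer, the steel ring mandrel and the glass jar where they are.

Things in the scene. Friction and masses are not known exactly. Their poses are not given: they have to be found in the camera images.
- ring_box_a: closed pale wooden ring box with a dark seam and a small brass clasp in the middle of one long side; 44 mm deep (own x) by 54 mm wide (own y) by 36 mm high, 110 g; loose, starts standing on the bench at any yaw. Origin: centre of its underside, z up; the clasp is at -x. The two ring boxes are alike and interchangeable
- ring_box_b: closed pale wooden ring box with a dark seam and a small brass clasp in the middle of one long side; 44 mm deep (own x) by 54 mm wide (own y) by 36 mm high, 110 g; loose, starts standing on the bench at any yaw. Origin: centre of its underside, z up; the clasp is at -x. The two ring boxes are alike and interchangeable
- tin_a: closed round aluminium tin, 52 mm in diameter at its lid (50 mm at its lowest 13 mm) and 24 mm high, 90 g; loose, starts standing lid up on the bench. Origin: centre of its underside, z up. The two tins are alike and interchangeable
- tin_b: closed round aluminium tin, 52 mm in diameter at its lid (50 mm at its lowest 13 mm) and 24 mm high, 90 g; loose, starts standing lid up on the bench. Origin: centre of its underside, z up. The two tins are alike and interchangeable
- board: dark wooden board on a low fixed stand; 220 mm up the slope (x) by 230 mm along the rows (y), 12 mm thick. Origin: centre of its top, 62 mm above the bench; z outward normal, x up the slope, away from the robot. It slopes 0.21 rad, low edge towards the robot, with a 6 mm high lip there. Pad centres: x = +48 mm (upper row), -48 mm (lower row), y = +48 and -48 mm.
- pad_upper_left (a point): rectangular cork pad of the upper row, its left one as seen from the robot: a rectangle 70 mm along the row by 60 mm up the slope, level with the board (pads are flush, nothing stands up). The point is the pad's centre on the board's top surface; axes as the board's
- pad_upper_right (a point): rectangular cork pad of the upper row, its right one as seen from the robot: a rectangle 70 mm along the row by 60 mm up the slope, level with the board (pads are flush, nothing stands up). The point is the pad's centre on the board's top surface; axes as the board's
- pad_lower_left (a point): round cork pad of the lower row, its left one as seen from the robot: a disc 68 mm in diameter, level with the board (pads are flush, nothing stands up). The point is the pad's centre on the board's top surface; axes as the board's
- pad_lower_right (a point): round cork pad of the lower row, its right one as seen from the robot: a disc 68 mm in diameter, level with the board (pads are flush, nothing stands up). The point is the pad's centre on the board's top surface; axes as the board's
- hammer: bystander: hammer 240 mm long lying on the bench to the robot's right, along x with its head away from the robot; origin under its middle
- mandrel: bystander: tapered steel ring mandrel, 270 mm long, 26 mm thick at most, lying along y beyond the pieces; origin under its thick end, from which it runs to its own -y
- jar: bystander: amber glass jar with a steel lid, 64 mm in diameter, 85 mm high, standing beyond the work; origin: centre of its underside

How it is judged:
At the end, for the whole second after the job is handed in: One ring box on each upper pad, one tin on each lower pad, in either order: underside centre within 9 mm of the pad's centre along and across the row and 5 mm of the surface; flat to 0.08 rad, lid up; boxes' x within 0.17 rad of the board's x, either way round; all at rest (0.02 m/s) (((x of ring_box_a in the frame of pad_upper_left between -0.009 and 0.009 m and y of ring_box_a in the frame of pad_upper_left between -0.009 and 0.009 m and z of ring_box_a in the frame of pad_upper_left between -0.005 and 0.005 m and x of ring_box_b in the frame of pad_upper_right between -0.009 and 0.009 m and y of ring_box_b in the frame of pad_upper_right between -0.009 and 0.009 m and z of ring_box_b in the frame of pad_upper_right between -0.005 and 0.005 m) or (x of ring_box_a in the frame of pad_upper_right between -0.009 and 0.009 m and y of ring_box_a in the frame of pad_upper_right between -0.009 and 0.009 m and z of ring_box_a in the frame of pad_upper_right between -0.005 and 0.005 m and x of ring_box_b in the frame of pad_upper_left between -0.009 and 0.009 m and y of ring_box_b in the frame of pad_upper_left between -0.009 and 0.009 m and z of ring_box_b in the frame of pad_upper_left between -0.005 and 0.005 m)) and ((x of tin_a in the frame of pad_lower_left between -0.009 and 0.009 m and y of tin_a in the frame of pad_lower_left between -0.009 and 0.009 m and z of tin_a in the frame of pad_lower_left between -0.005 and 0.005 m and x of tin_b in the frame of pad_lower_right between -0.009 and 0.009 m and y of tin_b in the frame of pad_lower_right between -0.009 and 0.009 m and z of tin_b in the frame of pad_lower_right between -0.005 and 0.005 m) or (x of tin_a in the frame of pad_lower_right between -0.009 and 0.009 m and y of tin_a in the frame of pad_lower_right between -0.009 and 0.009 m and z of tin_a in the frame of pad_lower_right between -0.005 and 0.005 m and x of tin_b in the frame of pad_lower_left between -0.009 and 0.009 m and y of tin_b in the frame of pad_lower_left between -0.009 and 0.009 m and z of tin_b in the frame of pad_lower_left between -0.005 and 0.005 m)) and angle between the x axis of each of ring_box_a, ring_box_b and the x axis of board, either way round below 0.17 rad and angle between the z axis of each of ring_box_a, ring_box_b, tin_a, tin_b and the z axis of board, either way round below 0.08 rad and angle between each of ring_box_a, ring_box_b, tin_a, tin_b's own z axis and vertical below 0.5 rad and linear speed of each of ring_box_a, ring_box_b, tin_a, tin_b below 0.02 m/s); the robot touches nothing.
It fails at once if the hammer, mandrel or jar is moved by more than 25 mm (distance of any of hammer, mandrel, jar from where it was at the start of the episode above 0.025 m).
It fails at once if a piece is dropped or thrown (faster than 0.5 m/s while the fingers do not touch it) ((linear speed of ring_box_a above 0.5 m/s and contact force between ring_box_a and the fingers below 0.01 N) or (linear speed of ring_box_b above 0.5 m/s and contact force between ring_box_b and the fingers below 0.01 N) or (linear speed of tin_a above 0.5 m/s and contact force between tin_a and the fingers below 0.01 N) or (linear speed of tin_b above 0.5 m/s and contact force between tin_b and the fingers below 0.01 N)).
It also fails if it takes over 72 s, if anything falls off the work surface, if the arm or the gripper's body presses on something with over 40 N, if the wrist force passes 120 N, or if a joint passes its speed limit or range.

## Working session

There is one attempt and no reset: what is moved stays moved. The work goes in short steps, Python scripts to look and compute and a shell command to move; the robot and the scene stay as the last step left them, time stands still between calls to the robot, and variables do not carry over. Pictures are saved under pics/ and viewed, and the job is handed in when it is done.

```bash
ls; mkdir -p pics; python3 - <<'E'
from station import bot, snapshot
import cv2
s=bot.state(); print({k:s[k] for k in ('time','tool_pos','tcp_rot','finger_gap')})
for n in ("scene","top","wrist"):
    d=snapshot(n); cv2.imwrite(f"pics/{n}0.png",d["color"][:,:,::-1]); print(n,d["intrinsics"],d["rvec"],d["tvec"])
E
```

```text
pics
{'time': 0.0, 'tool_pos': array([ 0.15021446, -0.60628796,  0.21333634]), 'tcp_rot': array([-3.11725342e+00, -3.80299505e-01,  2.46744592e-05]), 'finger_gap': 1.004333413460207}
scene [[399.04835818   0.         313.98650238]
 [  0.         399.04835818 197.35602149]
 [  0.           0.           1.        ]] [ 2.07071238  0.7311787  -0.37112857] [-0.43691124 -0.18012832  1.24726025]
top [[507.88048591   0.         315.73677401]
 [  0.         507.88048591 199.52245703]
 [  0.           0.           1.        ]] [ 2.12021551 -2.17350942  0.14797779] [-0.03812936  0.61205124  1.37191229]
wrist [[343.66233511   0.         318.28649327]
 [  0.         343.66233511 195.63829493]
 [  0.           0.           1.        ]] [-2.28920089  1.78916701  0.25857576] [-0.62491161 -0.03210795  0.39168271]
```

View pics/scene0.png

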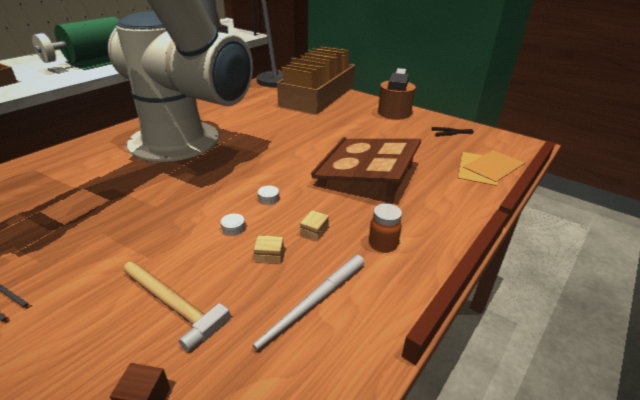

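View pics/top0.png

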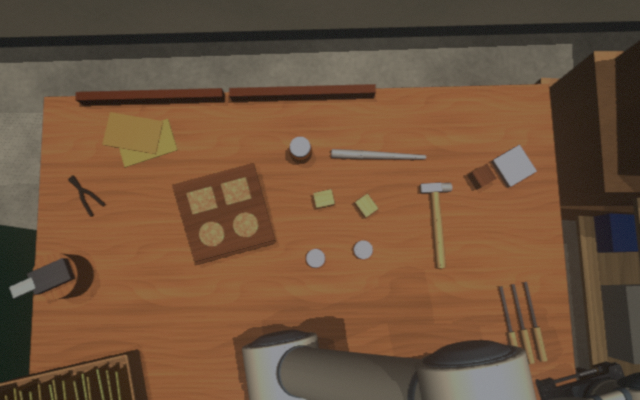

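View pics/wrist0.png

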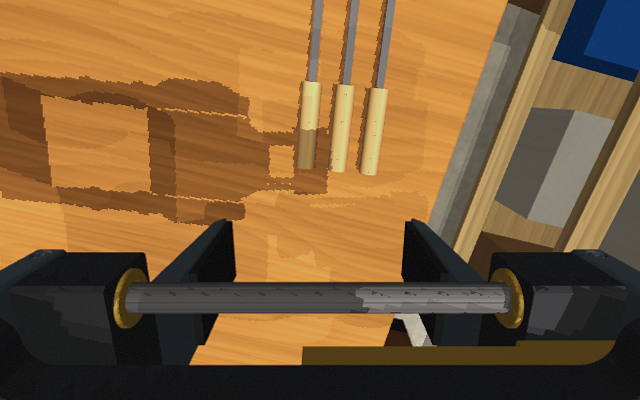

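Scene and top show the two tins at top-view (316,258) and (363,249), the boxes at (323,199) and (366,205), and the board around (225,213), turned slightly. Next I'll measure them.

```bash
cat > h.py <<'E'
import cv2, numpy as np
from station import bot, snapshot
from scipy.spatial.transform import Rotation as R
def cam(d):
    Rm=cv2.Rodrigues(np.array(d["rvec"],float))[0]; t=np.array(d["tvec"],float).ravel(); return Rm,t,np.array(d["intrinsics"])
def ray(d,uv):
    Rm,t,K=cam(d); uv=np.atleast_2d(uv).astype(float)
    v=np.c_[uv,np.ones(len(uv))]@np.linalg.inv(K).T@Rm; return -Rm.T@t, v
def onz(d,uv,z):
    c,v=ray(d,uv); return c+v*((z-c[2])/v[:,2])[:,None]
def tri(d1,u1,d2,u2):
    c1,v1=ray(d1,u1);c2,v2=ray(d2,u2);v1=v1[0];v2=v2[0]
    s=np.linalg.lstsq(np.c_[v1,-v2],c2-c1,rcond=None)[0]
    p,q=c1+v1*s[0],c2+v2*s[1]; return (p+q)/2,np.linalg.norm(p-q)
def onplane(d,uv,p0,n):
    c,v=ray(d,uv); return c+v*(((p0-c)@n)/(v@n))[:,None]
def proj(d,P):
    return cv2.projectPoints(np.atleast_2d(P).astype(float),np.array(d["rvec"],float),np.array(d["tvec"],float),np.array(d["intrinsics"]),None)[0][:,0]
def blobs(m,lo,hi,roi=None):
    m=m.astype(np.uint8)
    if roi: k=np.zeros_like(m);x0,y0,x1,y1=roi;k[y0:y1,x0:x1]=1;m=m*k
    cs=cv2.findContours(m,cv2.RETR_EXTERNAL,cv2.CHAIN_APPROX_NONE)[0]
    return [c for c in cs if lo<cv2.contourArea(c)<hi]
def save(img,name,sc=1,crop=None):
    if crop: x0,y0,x1,y1=crop; img=img[y0:y1,x0:x1]
    cv2.imwrite(name,cv2.resize(img,None,fx=sc,fy=sc,interpolation=cv2.INTER_NEAREST)[:,:,::-1])
def st():
    s=bot.state(); Rm=R.from_rotvec(s["tcp_rot"]); print("t",round(s["time"],2),"pos",np.round(s["tool_pos"],4),"gap",round(s["finger_gap"],3),"F",np.round(s["ft_force"],1)); print(np.round(Rm.as_matrix(),3)); return s,Rm.as_matrix()
E
python3 - <<'E'
from h import *
t=snapshot("top"); s=snapshot("scene")
save(t["color"],"pics/t1.png",4,(165,140,365,285)); save(s["color"],"pics/s1.png",3,(205,125,435,285))
hs=cv2.cvtColor(t["color"],cv2.COLOR_RGB2HSV)
for u,v in [(323,199),(366,205),(316,258),(363,249),(202,200),(211,234),(290,220),(225,213)]: print((u,v),hs[v,u],t["color"][v,u])
E
```

```text
(323, 199) [ 29  85 150] [150 148 100]
(366, 205) [ 29  86 148] [148 146  98]
(316, 258) [120   5 151] [148 148 151]
(363, 249) [130   5 151] [149 148 151]
(202, 200) [ 18 117 146] [146 120  79]
(211, 234) [ 18 114 146] [146 120  81]
(290, 220) [ 13 148 145] [145  98  61]
(225, 213) [ 12 155  92] [92 58 36]
```

View pics/t1.png

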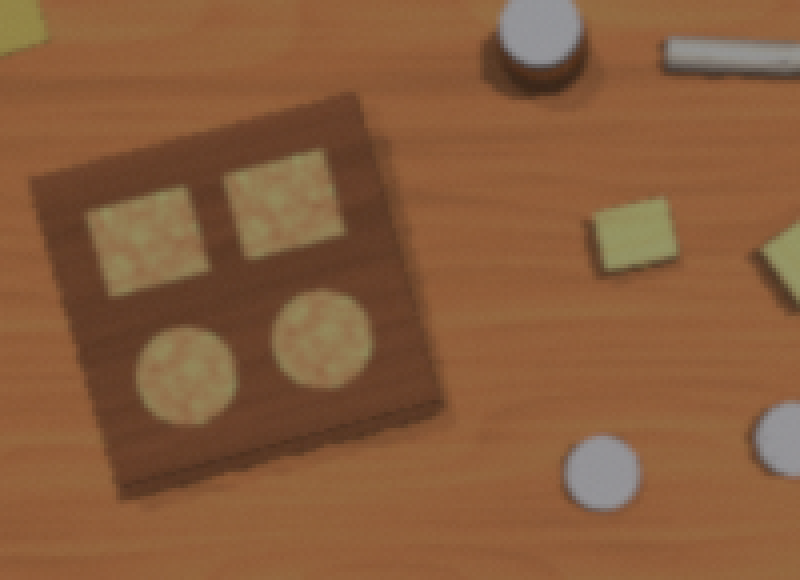

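View pics/s1.png

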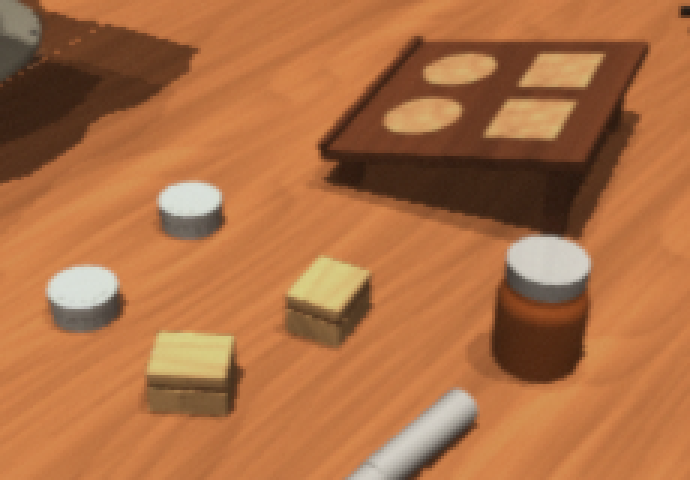

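The views are clear: the board is yawed about 14°, with the rectangular pads on its far side. Next I'll compute positions, checked across the two views.

```bash
python3 - <<'E'
from h import *
t=snapshot("top"); s=snapshot("scene")
def find(d,roiB,roiP):
    c=d["color"].astype(int); hs=cv2.cvtColor(d["color"],cv2.COLOR_RGB2HSV).astype(int)
    return c,hs
c,hs=find(t,0,0)
cs=s["color"]; hss=cv2.cvtColor(cs,cv2.COLOR_RGB2HSV).astype(int)
box=blobs((hs[...,0]>23)&(hs[...,0]<36)&(hs[...,2]>115),80,900,(300,180,390,225))
tin=blobs((hs[...,1]<50)&(hs[...,2]>110),100,900,(295,235,385,275))
pad=blobs((hs[...,0]>12)&(hs[...,2]>115),150,1500,(183,172,263,248))
print("tops (world, at nominal z)")
for b in box:
    r=cv2.minAreaRect(b); P=onz(t,cv2.boxPoints(r),.036); e=P[1]-P[0]; f=P[2]-P[1]
    m=P.mean(0); print("box",np.round(r[0],1),np.round(m,4),"sides",np.round([np.linalg.norm(e),np.linalg.norm(f)],4),"ang",np.round(np.degrees([np.arctan2(e[1],e[0]),np.arctan2(f[1],f[0])]),1), "r",np.hypot(*m[:2]))
for b in tin:
    uv=cv2.minEnclosingCircle(b)[0]; P=onz(t,uv,.024)[0]; print("tin",np.round(uv,1),np.round(P,4),"diam~",2*cv2.minEnclosingCircle(b)[1]*(-(0)+1.36)/508)
# board: pads
M=[cv2.moments(b) for b in pad]; pc=np.array([[m['m10']/m['m00'],m['m01']/m['m00']] for m in M]); print("pads",pc.round(1))
pc=pc[np.argsort(pc[:,1])]; up=pc[:2][np.argsort(pc[:2,0])]; lo=pc[2:][np.argsort(pc[2:,0])]
tp=np.r_[up,lo] # UL,UR,LL,LR  (left = small col)
sp=blobs((hss[...,0]>8)&(hss[...,2]>150)&(hss[...,1]<150),40,900,(325,135,410,178))
print("scene n",len(sp))
m=[cv2.moments(b) for b in sp]; sc=np.array([[q['m10']/q['m00'],q['m01']/q['m00']] for q in m]); print(sc.round(1))
# single view: PnP of pads
x=.048
obj=np.array([[x,x,0],[x,-x,0],[-x,x,0],[-x,-x,0]])
zs=.062+np.sin(.21)*obj[:,0]
W=np.vstack([onz(t,tp[i],zs[i])[0] for i in range(4)])
print(W.round(4)); print("centre",W.mean(0).round(4))
for a,b,n in ((0,1,'upper'),(2,3,'lower'),(0,2,'left'),(1,3,'right')):
    e=W[a]-W[b]; print(n,np.linalg.norm(e).round(4),np.degrees(np.arctan2(e[1],e[0])).round(2))
print("in scene", proj(s,W).round(1))
E
```

```text
tops (world, at nominal z)
box [366.3 205. ] [ 0.593  -0.1943  0.036 ] sides [0.0397 0.0497] ang [ -55.8 -146.7] r 0.6240383164812076
box [323.4 197.9] [ 0.6159 -0.0748  0.036 ] sides [0.0496 0.04  ] ang [ -80.  -170.5] r 0.6204638597577123
tin [315. 258.] [ 0.4496 -0.0472  0.024 ] diam~ 0.04936502591831478
tin [362.6 249.5] [ 0.4699 -0.1802  0.024 ] diam~ 0.0495734390499085
pads [[211.1 233.6]
 [245.2 224.3]
 [201.4 199.8]
 [235.6 190.5]]
scene n 4
[[381.6 164.1]
 [345.5 163.1]
 [391.8 148. ]
 [357.8 147.6]]
[[0.6139 0.2588 0.072 ]
 [0.6372 0.1654 0.072 ]
 [0.5224 0.236  0.052 ]
 [0.5456 0.1424 0.052 ]]
centre [0.5798 0.2006 0.062 ]
upper 0.0963 104.01
lower 0.0965 103.91
left 0.0964 14.02
right 0.0965 14.1
in scene [[391.1 147.8]
 [380.6 164. ]
 [357.  147.4]
 [344.5 162.9]]
```

Top-view rays and the scene view agree to under 1 px. The pad spacing comes out at 96.4 mm against 96, and the board yaw is 14.05°. I'll write a planning helper, then start with the tin nearest the arm.

```bash
cat >> h.py <<'E'
BYAW=np.radians(14.05); BC=np.array([.5798,.2006,.062]); TH=.21
bx=np.array([np.cos(TH)*np.cos(BYAW),np.cos(TH)*np.sin(BYAW),np.sin(TH)]); by=np.array([-np.sin(BYAW),np.cos(BYAW),0]); bn=np.cross(bx,by)
PADS={k:BC+bx*a*.048+by*b*.048 for k,a,b in (("UL",1,1),("UR",1,-1),("LL",-1,1),("LR",-1,-1))}
RB=np.c_[bx,-by,-bn]
def down(deg):
    a=np.radians(deg); return np.c_[[np.cos(a),np.sin(a),0],[np.sin(a),-np.cos(a),0],[0,0,-1]]
def go(pos,Rt,n=1,start=None):
    """remaining travel tool-frame; if turning, per-row shift list for n equal rows (shift in axes before the turn)"""
    s=bot.state(); p,Rc=(s["tool_pos"],R.from_rotvec(s["tcp_rot"]).as_matrix()) if start is None else start
    w=R.from_matrix(Rc.T@Rt).as_rotvec(); d=np.asarray(pos)-p
    print("turn deg",np.degrees(w).round(2),"shift tool",(Rc.T@d).round(4),"world",d.round(4))
    for i in range(n if n>1 else 0):
        Ri=Rc@R.from_rotvec(w*i/n).as_matrix(); print(np.r_[np.degrees(w)/n,Ri.T@d/n].round(4).tolist())
E
python3 - <<'E'
from h import *
st(); go([.4699,-.1802,.065],down(14.05))
for k in PADS: print(k,PADS[k].round(4))
E
```

```text
t 0.35 pos [ 0.1502 -0.6066  0.2138] gap 0.998 F [ 0.2 -0.3  0.2]
[[ 0.971  0.24  -0.   ]
 [ 0.24  -0.971  0.   ]
 [ 0.    -0.    -1.   ]]
turn deg [-0.02 -0.   -0.14] shift tool [ 0.4128 -0.337   0.1489] world [ 0.3197  0.4264 -0.1488]
UL [0.6137 0.2586 0.072 ]
UR [0.637  0.1654 0.072 ]
LL [0.5226 0.2358 0.052 ]
LR [0.5459 0.1426 0.052 ]
```

```bash
python3 -m creep '[[0,0,0,0.0206,-0.0168,0.0074,1],[0,0,0,0.0206,-0.0168,0.0074,1],[0,0,0,0.0206,-0.0168,0.0074,1],[0,0,0,0.0206,-0.0168,0.0074,1],[0,0,0,0.0206,-0.0168,0.0074,1],[0,0,0,0.0206,-0.0168,0.0074,1],[0,0,0,0.0206,-0.0168,0.0074,1],[0,0,0,0.0206,-0.0168,0.0074,1],[0,0,0,0.0206,-0.0168,0.0074,1],[0,0,0,0.0206,-0.0168,0.0074,1]]' 20
python3 -m creep '[[0,0,0,0.0206,-0.0168,0.0074,1],[0,0,0,0.0206,-0.0168,0.0074,1],[0,0,0,0.0206,-0.0168,0.0074,1],[0,0,0,0.0206,-0.0168,0.0074,1],[0,0,0,0.0206,-0.0168,0.0074,1],[0,0,0,0.0206,-0.0168,0.0074,1],[0,0,0,0.0206,-0.0168,0.0074,1],[0,0,0,0.0206,-0.0168,0.0074,1],[0,0,0,0.0206,-0.0168,0.0074,1],[0,0,0,0.0206,-0.0168,0.0074,1]]' 20
python3 - <<'E'
from h import *
st(); go([.4699,-.1802,.005],down(14.05))
d=snapshot("wrist"); save(d["color"],"pics/w1.png"); print(proj(d,[[.4699,-.1802,.024],[.4699,-.1802,0]]))
E
```

```text
time: 1.18
tool_pos: [0.3104, -0.3931, 0.1397]
tcp_rot: [3.118, 0.38, 0.0]
ft_force: [0.3, 0.3, 0.5]
finger_gap: 0.998
time: 2.02
tool_pos: [0.4702, -0.1804, 0.0656]
tcp_rot: [3.118, 0.38, 0.0]
ft_force: [1.5, -0.8, 0.6]
finger_gap: 1.002
t 2.02 pos [ 0.4702 -0.1804  0.0656] gap 1.002 F [ 1.5 -0.8  0.6]
[[ 0.971  0.24   0.   ]
 [ 0.24  -0.971 -0.   ]
 [ 0.     0.    -1.   ]]
turn deg [ 0.01 -0.01 -0.14] shift tool [-0.0002 -0.0003  0.0606] world [-0.0003  0.0002 -0.0606]
[[317.25230336 221.96630042]
 [317.32854384 210.2237627 ]]
```

View pics/w1.png

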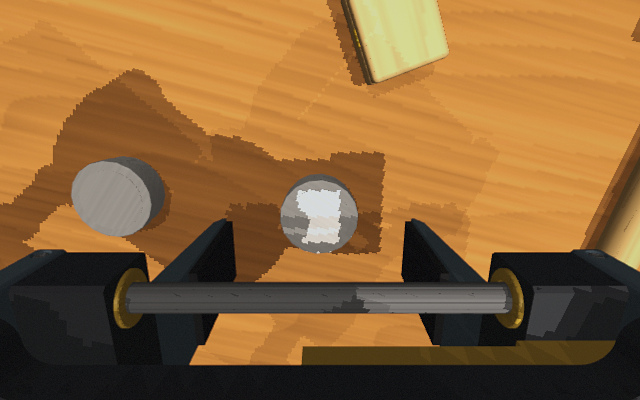

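The wrist view shows the tin's lid at about (319,216) between the fingers, while the top-view estimate projects to (317,222), roughly 4 mm off along tool x. I'll check this against the scene camera.

```bash
python3 - <<'E'
from h import *
d=snapshot("wrist"); c=d["color"]; hs=cv2.cvtColor(c,cv2.COLOR_RGB2HSV).astype(int)
save(c,"pics/w1z.png",6,(270,165,370,262))
for b in blobs((hs[...,1]<60)&(hs[...,2]>105),800,9000,(60,140,370,265)):
    e=cv2.fitEllipse(b); bb=cv2.boundingRect(b); print("wrist",np.round(e[0],1),np.round(e[1],1),bb,onz(d,[e[0]],.024)[0].round(4))
s=snapshot("scene"); hs=cv2.cvtColor(s["color"],cv2.COLOR_RGB2HSV).astype(int)
for b in blobs((hs[...,1]<60)&(hs[...,2]>175),40,900,(205,175,290,245)):
    e=cv2.fitEllipse(b); print("scene",np.round(e[0],1),np.round(e[1],1),onz(s,[e[0]],.024)[0].round(4))
E
```

```text
wrist [322.6 220. ] [71.6 76.4] (284, 184, 78, 73) [ 0.4742 -0.1801  0.024 ]
wrist [114.7 202.1] [69.4 82.7] (75, 165, 80, 75) [ 0.4536 -0.0469  0.024 ]
scene [233.9 220.3] [ 7.5 17. ] [ 0.4777 -0.1797  0.024 ]
```

View pics/w1z.png

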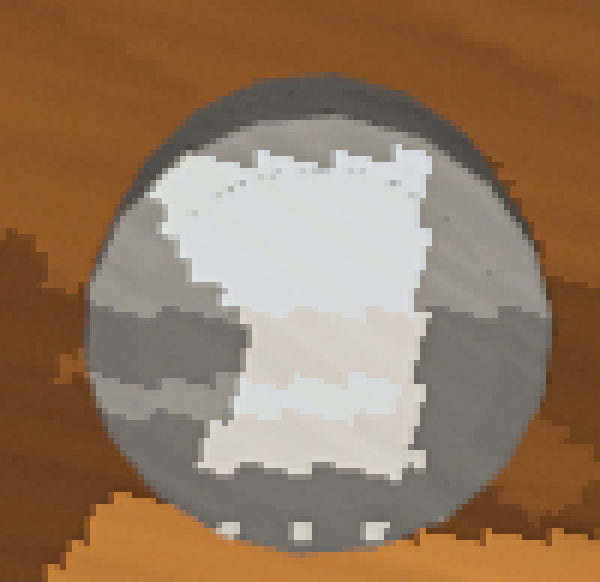

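```bash
python3 - <<'E'
from h import *
t=dict(snapshot("top")); s=dict(snapshot("scene"))
t["color"]=cv2.imread("pics/top0.png")[:,:,::-1]; s["color"]=cv2.imread("pics/scene0.png")[:,:,::-1]
ht=cv2.cvtColor(t["color"],cv2.COLOR_RGB2HSV).astype(int); h=cv2.cvtColor(s["color"],cv2.COLOR_RGB2HSV).astype(int)
for b in blobs((ht[...,1]<60)&(ht[...,2]>105),80,900,(295,235,385,275)):
    e=cv2.fitEllipse(b); print("top",np.round(e[0],1),np.round(e[1],1),onz(t,[e[0]],.024)[0].round(4))
for b in blobs((h[...,1]<60)&(h[...,2]>175),40,900,(205,175,290,245)):
    e=cv2.fitEllipse(b); print("scene",np.round(e[0],1),np.round(e[1],1),onz(s,[e[0]],.024)[0].round(4))
sp=blobs((h[...,0]>8)&(h[...,2]>150)&(h[...,1]<150),40,900,(325,135,410,178))
for b,z in zip(sp,(.072,.052,.072,.052)):
    m=cv2.moments(b); print("scene pad",onz(s,[[m['m10']/m['m00'],m['m01']/m['m00']]],z)[0].round(4))
E
```

```text
top [315.2 257.9] [17.9 18.2] [ 0.45   -0.0477  0.024 ]
top [362.8 249.4] [17.5 18. ] [ 0.4701 -0.1808  0.024 ]
scene [232.  220.3] [13.  22.6] [ 0.4745 -0.1825  0.024 ]
scene [267.9 191. ] [10.3 20.3] [ 0.4539 -0.0486  0.024 ]
scene pad [0.6392 0.1662 0.072 ]
scene pad [0.5482 0.1433 0.052 ]
scene pad [0.6163 0.2589 0.072 ]
scene pad [0.5249 0.2366 0.052 ]
```

The wrist and scene cameras agree (x about 0.474), and the top camera reads 3–4 mm short in x. I'll use 0.4735.

```bash
python3 -m creep '[[0,0,0,0.0032,0.0008,0.006,1],[0,0,0,0,0,0.007,1],[0,0,0,0,0,0.007,1],[0,0,0,0,0,0.007,1],[0,0,0,0,0,0.007,1],[0,0,0,0,0,0.007,1],[0,0,0,0,0,0.007,1],[0,0,0,0,0,0.006,1],[0,0,0,0,0,0.006,1],[0,0,0,0,0,0,1]]' 20
python3 -m creep '[[0,0,0,0,0,0,0.5],[0,0,0,0,0,0,0.4],[0,0,0,0,0,0,0.4],[0,0,0,0,0,0,0.4],[0,0,0,0,0,0,0.4],[0,0,0,0,0,0,0.4],[0,0,0,0,0,0,0.4],[0,0,0,0,0,0,0.4],[0,0,0,0,0,0,0.4],[0,0,0,0,0,0,0.4]]' 20
```

```text
time: 3.1
tool_pos: [0.4723, -0.1812, 0.0048]
tcp_rot: [-3.118, -0.38, 0.002]
ft_force: [-1.2, 0.2, 0.1]
finger_gap: 1.001
time: 3.93
tool_pos: [0.4728, -0.1815, 0.0061]
tcp_rot: [3.118, 0.38, 0.0]
ft_force: [-1.3, 1.0, 4.8]
finger_gap: 0.563
```

Gripped at 0.563, which is 51 mm and matches the tin. I'll lift and plan the carry to the lower left pad.

```bash
python3 -m creep '[[0,0,0,0,0,-0.006,0.4],[0,0,0,0,0,-0.009,0.4],[0,0,0,0,0,-0.012,0.4],[0,0,0,0,0,-0.012,0.4],[0,0,0,0,0,-0.012,0.4],[0,0,0,0,0,-0.012,0.4],[0,0,0,0,0,-0.012,0.4],[0,0,0,0,0,-0.012,0.4],[0,0,0,0,0,-0.012,0.4],[0,0,0,0,0,0,0.4]]' 20
python3 - <<'E'
from h import *
st(); go(PADS["LL"]+np.array([.0015,0,0])+bn*.06,RB,18)
d=snapshot("wrist"); save(d["color"],"pics/w2.png")
E
```

```text
time: 4.77
tool_pos: [0.4737, -0.182, 0.1074]
tcp_rot: [3.117, 0.38, 0.004]
ft_force: [1.1, 0.1, -1.1]
finger_gap: 0.559
t 4.77 pos [ 0.4737 -0.182   0.1074] gap 0.559 F [ 1.1  0.1 -1.1]
[[ 0.971  0.24   0.003]
 [ 0.24  -0.971 -0.002]
 [ 0.003  0.002 -1.   ]]
turn deg [ 0.14 11.89 -0.12] shift tool [ 0.1369 -0.3933 -0.0038] world [0.0383 0.4147 0.0033]
[0.008, 0.6603, -0.0068, 0.0076, -0.0218, -0.0002]
[0.008, 0.6603, -0.0068, 0.0076, -0.0218, -0.0001]
[0.008, 0.6603, -0.0068, 0.0076, -0.0218, -0.0]
[0.008, 0.6603, -0.0068, 0.0076, -0.0218, 0.0001]
[0.008, 0.6603, -0.0068, 0.0076, -0.0218, 0.0002]
[0.008, 0.6603, -0.0068, 0.0076, -0.0218, 0.0002]
[0.008, 0.6603, -0.0068, 0.0076, -0.0218, 0.0003]
[0.008, 0.6603, -0.0068, 0.0076, -0.0218, 0.0004]
[0.008, 0.6603, -0.0068, 0.0076, -0.0218, 0.0005]
[0.008, 0.6603, -0.0068, 0.0076, -0.0218, 0.0006]
[0.008, 0.6603, -0.0068, 0.0076, -0.0218, 0.0007]
[0.008, 0.6603, -0.0068, 0.0076, -0.0218, 0.0008]
[0.008, 0.6603, -0.0068, 0.0076, -0.0218, 0.0009]
[0.008, 0.6603, -0.0068, 0.0076, -0.0218, 0.001]
[0.008, 0.6603, -0.0068, 0.0076, -0.0218, 0.0011]
[0.008, 0.6603, -0.0068, 0.0076, -0.0218, 0.0011]
[0.008, 0.6603, -0.0068, 0.0076, -0.0218, 0.0012]
[0.008, 0.6603, -0.0068, 0.0075, -0.0218, 0.0013]
```

View pics/w2.png

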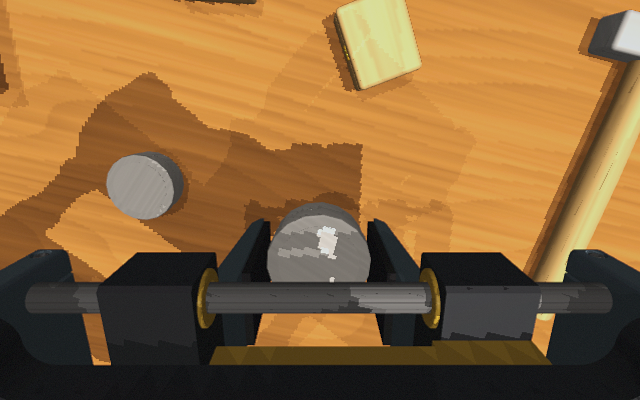

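The tin is held and level, with its lid top edge at row ~215 and columns 267–371. I'll check its centring in the hand against the nominal and carry at the same time.

```bash
python3 - <<'E'
from h import *
s,Rm=st(); d=snapshot("wrist")
save(d["color"],"pics/w2z.png",5,(250,190,390,285))
a=np.linspace(0,2*np.pi,73)
for dx in (-.003,0,.003):
    P=np.array([Rm@[dx+.026*np.cos(q),.026*np.sin(q),-.018]+s["tool_pos"] for q in a]); u=proj(d,P)
    print(dx,"top row",u[:,1].min().round(1),"cols",u[:,0].min().round(1),u[:,0].max().round(1),"row of widest",u[u[:,0].argmin()].round(1))
E
python3 -m creep '[[0,0.66,0,0.004,-0.012,0,0.4],[0,0.66,0,0.0076,-0.0218,0,0.4],[0,0.66,0,0.0076,-0.0218,0,0.4],[0,0.66,0,0.0076,-0.0218,0,0.4],[0,0.66,0,0.0076,-0.0218,0.0001,0.4],[0,0.66,0,0.0076,-0.0218,0.0002,0.4],[0,0.66,0,0.0076,-0.0218,0.0002,0.4],[0,0.66,0,0.0076,-0.0218,0.0003,0.4],[0,0.66,0,0.0076,-0.0218,0.0004,0.4],[0,0.66,0,0.0076,-0.0218,0.0005,0.4]]' 20
python3 -m creep '[[0,0.66,0,0.0076,-0.0218,0.0006,0.4],[0,0.66,0,0.0076,-0.0218,0.0007,0.4],[0,0.66,0,0.0076,-0.0218,0.0008,0.4],[0,0.66,0,0.0076,-0.0218,0.0009,0.4],[0,0.66,0,0.0076,-0.0218,0.001,0.4],[0,0.66,0,0.0076,-0.0218,0.0011,0.4],[0,0.66,0,0.0076,-0.0218,0.0011,0.4],[0,0.66,0,0.0076,-0.0218,0.0012,0.4],[0,0,0,0.008,-0.02,0.0012,0.4],[0,0,0,0.004,-0.012,0,0.4]]' 20
python3 - <<'E'
from h import *
st(); go(PADS["LL"]+np.array([.0015,0,0])+bn*.006,RB)
d=snapshot("wrist"); save(d["color"],"pics/w3.png"); print(proj(d,[PADS[k] for k in PADS]).round(1))
E
```

```text
t 4.82 pos [ 0.4733 -0.1818  0.1063] gap 0.559 F [ 0.2  0.7 -1.6]
[[ 0.971  0.24   0.002]
 [ 0.24  -0.971 -0.001]
 [ 0.002  0.002 -1.   ]]
-0.003 top row 220.7 cols 265.0 370.0 row of widest [265. 270.]
0 top row 214.8 cols 264.8 370.2 row of widest [264.8 264.5]
0.003 top row 208.7 cols 264.5 370.5 row of widest [264.5 259. ]
time: 5.7
tool_pos: [0.492, 0.0397, 0.1065]
tcp_rot: [-3.099, -0.378, -0.178]
ft_force: [0.4, -0.5, -0.3]
finger_gap: 0.561
time: 6.53
tool_pos: [0.5134, 0.2583, 0.1097]
tcp_rot: [-3.077, -0.377, -0.319]
ft_force: [0.2, -1.1, -1.2]
finger_gap: 0.56
t 6.53 pos [0.5134 0.2583 0.1097] gap 0.56 F [ 0.2 -1.1 -1.2]
[[ 0.95   0.242  0.199]
 [ 0.236 -0.97   0.05 ]
 [ 0.205 -0.001 -0.979]]
turn deg [-0.02  0.2  -0.08] shift tool [-0.007   0.0244  0.0515] world [ 0.0095 -0.0228 -0.0518]
[[355.9  82.7]
 [508.3  82.7]
 [351.7 225. ]
 [486.9 225. ]]
```

View pics/w2z.png

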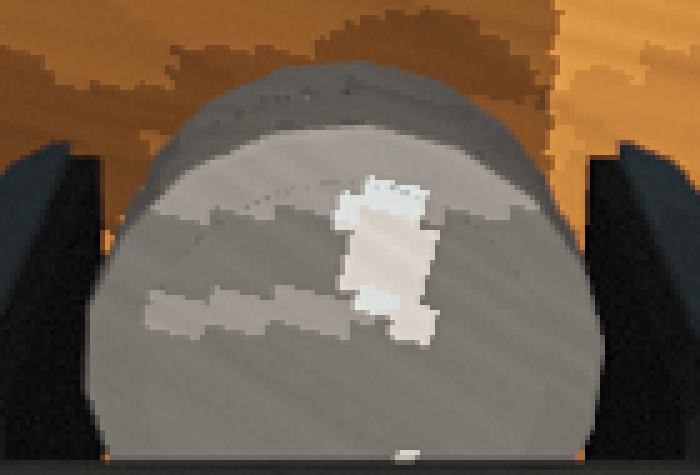

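View pics/w3.png

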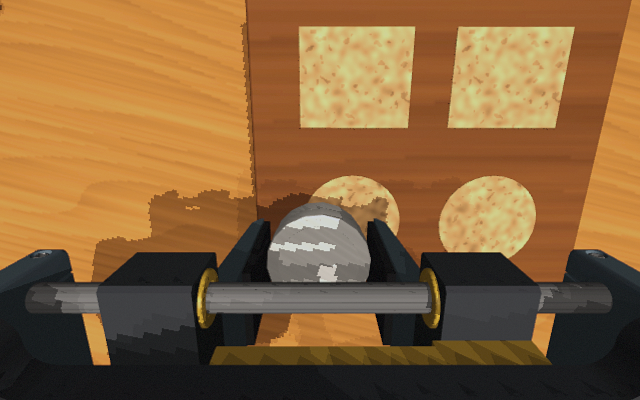

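The tin is centred in the hand (top row 215, exactly as predicted). I went two rows too far, so the tin sits 24 mm left of its target. In this view the upper pads are centred near (357,77) and (511,77), about 5 px above the prediction, so I'll refine the board pose from it.

```bash
python3 - <<'E'
from h import *
s,Rm=st(); d=snapshot("wrist"); c=d["color"]; hs=cv2.cvtColor(c,cv2.COLOR_RGB2HSV).astype(int)
print(hs[77,357],hs[77,430],hs[150,430])
m=((hs[...,2]>165)&(hs[...,0]>12)&(hs[...,1]<160)).astype(np.uint8)
m=cv2.morphologyEx(m,cv2.MORPH_CLOSE,np.ones((7,7)))
for b in blobs(m,3000,30000,(270,10,600,262)):
    q=cv2.minAreaRect(b); ap=cv2.approxPolyDP(b,8,True)[:,0]; M=cv2.moments(b)
    uv=ap if len(ap)==4 else np.array([[M['m10']/M['m00'],M['m01']/M['m00']]])
    P=onplane(d,uv,BC,bn); L=(P-BC)@np.c_[bx,by,bn]
    print(cv2.boundingRect(b),len(ap),"centre board frame",L.mean(0).round(4),"corners",L[:,:2].round(4).tolist())
    e=cv2.fitEllipse(b); print("   ellipse",np.round(e[0],1),((onplane(d,[e[0]],BC,bn)-BC)@np.c_[bx,by,bn]).round(4))
E
```

```text
t 6.58 pos [0.5138 0.2595 0.11  ] gap 0.563 F [-0.   1.6 -0.3]
[[ 0.95   0.242  0.2  ]
 [ 0.237 -0.97   0.051]
 [ 0.206 -0.001 -0.979]]
[ 24 101 210] [ 12 182 147] [ 12 180 143]
(440, 177, 98, 83) 7 centre board frame [-0.0415 -0.0478 -0.    ] corners [[-0.0415, -0.0478]]
   ellipse [489.2 217.6] [[-0.0416 -0.0477 -0.    ]]
(449, 28, 127, 102) 4 centre board frame [ 0.0505 -0.0476 -0.    ] corners [[0.0802, -0.0128], [0.0207, -0.0126], [0.0207, -0.0826], [0.0802, -0.0823]]
   ellipse [510.2  77.1] [[ 0.0522 -0.0476 -0.    ]]
(301, 28, 116, 101) 4 centre board frame [ 0.0504  0.0485 -0.    ] corners [[0.0802, 0.0833], [0.0207, 0.0835], [0.0207, 0.0135], [0.0802, 0.0138]]
   ellipse [356.9  77.1] [[ 0.0521  0.0486 -0.    ]]
```

The wrist rays give pad sizes of 59.5×70 mm. They put the board +2.4 mm up the slope and +0.4 mm along the row from my estimate, and the scene camera gives the same shift, so I'll adopt it.

```bash
sed -i 's/BC=np.array(\[.5798,.2006,.062\])/BC=np.array([.5820,.2013,.062])/' h.py; python3 - <<'E'
from h import *
for k in PADS: print(k,PADS[k].round(4))
go(PADS["LL"]+bn*.0055,RB)
E
```

```text
UL [0.6159 0.2593 0.072 ]
UR [0.6392 0.1661 0.072 ]
LL [0.5248 0.2365 0.052 ]
LR [0.5481 0.1433 0.052 ]
turn deg [-0.03  0.18 -0.02] shift tool [-0.0063  0.0237  0.0523] world [ 0.0101 -0.0218 -0.0525]
```

```bash
python3 -m creep '[[0,0.1,0,-0.002,0.006,0.003,0.4],[0,0.1,0,-0.002,0.008,0.005,0.4],[0,0,0,-0.0023,0.0097,0.006,0.4],[0,0,0,0,0,0.007,0.4],[0,0,0,0,0,0.007,0.4],[0,0,0,0,0,0.007,0.4],[0,0,0,0,0,0.005,0.4],[0,0,0,0,0,0.003,0.4],[0,0,0,0,0,0.002,0.4],[0,0,0,0,0,0,0.4]]' 20
python3 - <<'E'
from h import *
st();go(PADS["LL"]+bn*.0055,RB)
E
```

```text
time: 7.47
tool_pos: [0.5231, 0.2339, 0.0648]
tcp_rot: [-3.076, -0.376, -0.325]
ft_force: [-1.1, -0.5, -0.7]
finger_gap: 0.563
t 7.47 pos [0.5231 0.2339 0.0648] gap 0.563 F [-1.1 -0.5 -0.7]
[[ 0.949  0.241  0.203]
 [ 0.235 -0.971  0.05 ]
 [ 0.209  0.    -0.978]]
turn deg [ 0.03 -0.02 -0.12] shift tool [-0.0005 -0.0021  0.0075] world [ 0.0006  0.0023 -0.0075]
```

```bash
python3 -m creep '[[0,0,0,-0.0004,-0.0018,0.001,0.4],[0,0,0,0,0,0.001,0.4],[0,0,0,0,0,0.001,0.4],[0,0,0,0,0,0.001,0.4],[0,0,0,0,0,0.001,0.4],[0,0,0,0,0,0.001,0.4],[0,0,0,0,0,0.0005,0.4],[0,0,0,0,0,0.0005,0.4],[0,0,0,0,0,0,0.4],[0,0,0,0,0,0,0.4]]' 20
python3 - <<'E'
from h import *
st();go(PADS["LL"]+bn*.0055,RB)
E
```

```text
time: 8.3
tool_pos: [0.5238, 0.2357, 0.0583]
tcp_rot: [-3.076, -0.375, -0.325]
ft_force: [-0.3, -0.3, -0.7]
finger_gap: 0.561
t 8.3 pos [0.5238 0.2357 0.0583] gap 0.561 F [-0.3 -0.3 -0.7]
[[ 0.949  0.24   0.203]
 [ 0.235 -0.971  0.05 ]
 [ 0.209 -0.    -0.978]]
turn deg [ 0.03 -0.04 -0.14] shift tool [-0.0002 -0.0005  0.0009] world [-0.0001  0.0005 -0.0009]
```

```bash
python3 -m creep '[[0,0,0,0,-0.0004,0.0003,0.4],[0,0,0,0,0,0.0003,0.4],[0,0,0,0,0,0.0003,0.4],[0,0,0,0,0,0.0003,0.4],[0,0,0,0,0,0.0002,0.4],[0,0,0,0,0,0,0.4],[0,0,0,0,0,0,0.4],[0,0,0,0,0,0,0.4],[0,0,0,0,0,0,0.4],[0,0,0,0,0,0,0.4]]' 20
python3 - <<'E'
from h import *
st();go(PADS["LL"]+bn*.0055,RB)
E
```

```text
time: 9.13
tool_pos: [0.5239, 0.2362, 0.0579]
tcp_rot: [-3.076, -0.375, -0.327]
ft_force: [-8.9, -3.6, 22.2]
finger_gap: 0.568
t 9.13 pos [0.5239 0.2362 0.0579] gap 0.568 F [-8.9 -3.6 22.2]
[[ 0.949  0.241  0.204]
 [ 0.235 -0.971  0.05 ]
 [ 0.21   0.    -0.978]]
turn deg [ 0.03 -0.09 -0.13] shift tool [-0.0003 -0.0001  0.0005] world [-0.0002  0.     -0.0005]
```

Contact felt, about 24 N along the normal. I'll ease back slightly, open gradually and retreat.

```bash
python3 -m creep '[[0,0,0,0,0,-0.0004,0.4],[0,0,0,0,0,-0.0002,0.5],[0,0,0,0,0,0,0.58],[0,0,0,0,0,0,0.6],[0,0,0,0,0,0,0.64],[0,0,0,0,0,0,0.68],[0,0,0,0,0,0,0.74],[0,0,0,0,0,0,0.8],[0,0,0,0,0,0,0.8],[0,0,0,0,0,0,0.8]]' 20
python3 -m creep '[[0,0,0,0,0,-0.004,0.8],[0,0,0,0,0,-0.008,0.8],[0,0,0,0,0,-0.012,0.8],[0,0,0,0,0,-0.014,0.8],[0,0,0,0,0,-0.014,0.8],[0,0,0,0,0,-0.014,0.8],[0,0,0,0,0,-0.01,0.8],[0,0,0,0,0,-0.004,0.8],[0,0,0,0,0,0,0.8],[0,0,0,0,0,0,0.8]]' 20
python3 - <<'E'
from h import *
st()
d=snapshot("wrist"); save(d["color"],"pics/w4.png"); go([.4532,-.0475,.07],down(14.05),16)
E
```

```text
time: 9.97
tool_pos: [0.5239, 0.2362, 0.0575]
tcp_rot: [-3.076, -0.375, -0.325]
ft_force: [-0.3, -0.2, 0.3]
finger_gap: 0.797
time: 10.8
tool_pos: [0.5076, 0.2322, 0.1357]
tcp_rot: [-3.076, -0.375, -0.326]
ft_force: [-0.6, -0.5, 0.5]
finger_gap: 0.803
t 10.8 pos [0.5076 0.2322 0.1357] gap 0.803 F [-0.6 -0.5  0.5]
[[ 0.949  0.241  0.203]
 [ 0.235 -0.971  0.05 ]
 [ 0.209  0.    -0.978]]
turn deg [  0.02 -12.05  -0.14] shift tool [-0.1309  0.2583  0.0389] world [-0.0543 -0.2796 -0.0653]
[0.001, -0.7532, -0.0087, -0.0082, 0.0161, 0.0024]
[0.001, -0.7532, -0.0087, -0.0082, 0.0161, 0.0025]
[0.001, -0.7532, -0.0087, -0.0081, 0.0161, 0.0026]
[0.001, -0.7532, -0.0087, -0.0081, 0.0161, 0.0027]
[0.001, -0.7532, -0.0087, -0.0081, 0.0161, 0.0029]
[0.001, -0.7532, -0.0087, -0.008, 0.0161, 0.003]
[0.001, -0.7532, -0.0087, -0.008, 0.0161, 0.0031]
[0.001, -0.7532, -0.0087, -0.0079, 0.0161, 0.0032]
[0.001, -0.7532, -0.0087, -0.0079, 0.0161, 0.0033]
[0.001, -0.7532, -0.0087, -0.0079, 0.0161, 0.0034]
[0.001, -0.7532, -0.0087, -0.0078, 0.0161, 0.0035]
[0.001, -0.7532, -0.0087, -0.0078, 0.0161, 0.0036]
[0.001, -0.7532, -0.0087, -0.0077, 0.0161, 0.0037]
[0.001, -0.7532, -0.0087, -0.0077, 0.0161, 0.0038]
[0.001, -0.7532, -0.0087, -0.0076, 0.0161, 0.0039]
[0.001, -0.7532, -0.0087, -0.0076, 0.0161, 0.004]
```

View pics/w4.png

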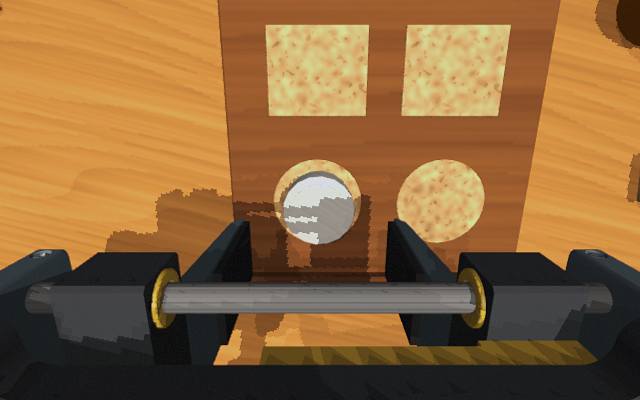

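The tin is on the left round pad with cork visible above and beside it. I'll measure it, allowing for lid height, while moving to the next piece.

```bash
python3 - <<'E'
from h import *
d=snapshot("wrist"); c=d["color"]; save(c,"pics/w4z.png",6,(262,150,372,250)); 
a=np.linspace(0,2*np.pi,73)
B=np.c_[bx,by,bn]
for nm,r,h,x,y in (("pad",.034,0,-.048,.048),("lid",.026,.024,-.048,.048),("lid x-5",.026,.024,-.053,.048)):
    u=proj(d,[BC+B@[x+r*np.cos(q),y+r*np.sin(q),h] for q in a]); print(nm,"cols",u[:,0].min().round(1),u[:,0].max().round(1),"rows",u[:,1].min().round(1),u[:,1].max().round(1))
E
python3 -m creep '[[0,-0.75,0,-0.004,0.008,0.0012,0.9],[0,-0.75,0,-0.0082,0.0161,0.0025,1],[0,-0.75,0,-0.0082,0.0161,0.0026,1],[0,-0.75,0,-0.0081,0.0161,0.0027,1],[0,-0.75,0,-0.0081,0.0161,0.0029,1],[0,-0.75,0,-0.0081,0.0161,0.003,1],[0,-0.75,0,-0.008,0.0161,0.0031,1],[0,-0.75,0,-0.008,0.0161,0.0032,1],[0,-0.75,0,-0.0079,0.0161,0.0033,1],[0,-0.75,0,-0.0079,0.0161,0.0034,1]]' 20
```

```text
pad cols 274.1 361.2 rows 158.6 241.8
lid cols 281.2 354.1 rows 176.3 245.2
lid x-5 cols 281.4 353.9 rows 183.3 251.4
time: 11.73
tool_pos: [0.4742, 0.0653, 0.0961]
tcp_rot: [-3.106, -0.379, -0.121]
ft_force: [0.1, -0.6, -0.1]
finger_gap: 1.002
```

View pics/w4z.png

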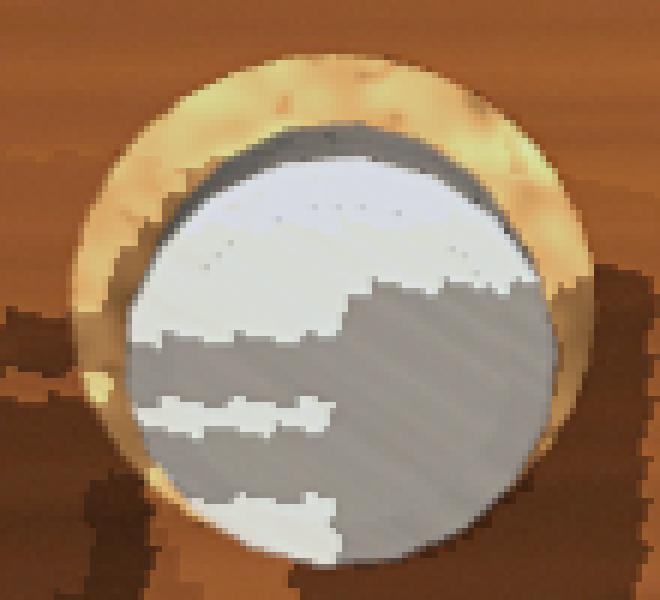

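```bash
python3 -m creep '[[0,-0.75,0,-0.0079,0.0161,0.0035,1],[0,-0.75,0,-0.0078,0.0161,0.0036,1],[0,-0.75,0,-0.0078,0.0161,0.0037,1],[0,-0.75,0,-0.0077,0.0161,0.0038,1],[0,-0.75,0,-0.0077,0.0161,0.0038,1],[0,-0.8,0,-0.0076,0.0161,0.0039,1],[0,0,0,-0.004,0.008,0.0024,1],[0,0,0,0,0,0,1],[0,0,0,0,0,0,1],[0,0,0,0,0,0,1]]' 20
python3 - <<'E'
from h import *
st()
d=snapshot("wrist"); c=d["color"]; save(c,"pics/w5.png"); hs=cv2.cvtColor(c,cv2.COLOR_RGB2HSV).astype(int)
for b in blobs((hs[...,1]<60)&(hs[...,2]>105),800,9000,(230,140,410,275)):
    e=cv2.fitEllipse(b); bb=cv2.boundingRect(b); print("wrist",np.round(e[0],1),np.round(e[1],1),bb,onz(d,[e[0]],.024)[0].round(4))
go([.4535,-.0473,.0055],down(14.05))
E
```

```text
time: 12.57
tool_pos: [0.452, -0.0464, 0.0699]
tcp_rot: [-3.118, -0.38, -0.001]
ft_force: [1.0, 0.1, -0.2]
finger_gap: 1.0
t 12.57 pos [ 0.452  -0.0464  0.0699] gap 1.0 F [ 1.   0.1 -0.2]
[[ 0.971  0.24   0.   ]
 [ 0.24  -0.971  0.001]
 [ 0.    -0.    -1.   ]]
wrist [318.5 217.1] [70.3 74.9] (281, 182, 76, 71) [ 0.4537 -0.0465  0.024 ]
turn deg [-0.01 -0.04 -0.11] shift tool [0.0011 0.0014 0.0645] world [ 0.0014 -0.001  -0.0645]
```

View pics/w5.png

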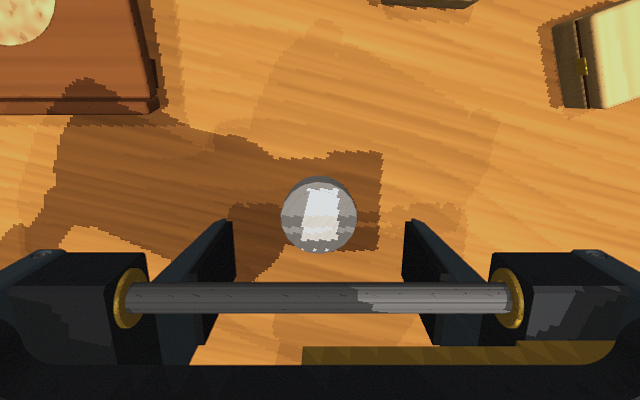

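The first tin's lid spans rows 176–244 and cols 283–354, matching the centred prediction within about 1 mm. The second tin is between the fingers at (318,217), so I'll go down and grip.

```bash
python3 -m creep '[[0,0,0,0.0015,0.0005,0.006,1],[0,0,0,0,0,0.008,1],[0,0,0,0,0,0.008,1],[0,0,0,0,0,0.008,1],[0,0,0,0,0,0.008,1],[0,0,0,0,0,0.008,1],[0,0,0,0,0,0.008,1],[0,0,0,0,0,0.006,1],[0,0,0,0,0,0.004,1],[0,0,0,0,0,0,1]]' 20
python3 -m creep '[[0,0,0,0,0,0,0.5],[0,0,0,0,0,0,0.4],[0,0,0,0,0,0,0.4],[0,0,0,0,0,0,0.4],[0,0,0,0,0,0,0.4],[0,0,0,0,0,0,0.4],[0,0,0,0,0,0,0.4],[0,0,0,0,0,0,0.4],[0,0,0,0,0,0,0.4],[0,0,0,0,0,0,0.4]]' 20
python3 -m creep '[[0,0,0,0,0,-0.006,0.4],[0,0,0,0,0,-0.009,0.4],[0,0,0,0,0,-0.012,0.4],[0,0,0,0,0,-0.012,0.4],[0,0,0,0,0,-0.012,0.4],[0,0,0,0,0,-0.012,0.4],[0,0,0,0,0,-0.012,0.4],[0,0,0,0,0,-0.012,0.4],[0,0,0,0,0,-0.008,0.4],[0,0,0,0,0,0,0.4]]' 20
python3 - <<'E'
from h import *
st();go(PADS["LR"]+bn*.045,RB,10)
E
```

```text
time: 13.45
tool_pos: [0.4534, -0.0469, 0.0051]
tcp_rot: [-3.118, -0.38, 0.001]
ft_force: [-0.4, -0.0, -0.7]
finger_gap: 1.001
time: 14.28
tool_pos: [0.4538, -0.047, 0.0061]
tcp_rot: [3.118, 0.38, 0.001]
ft_force: [-0.0, 0.5, 6.0]
finger_gap: 0.56
time: 15.12
tool_pos: [0.4544, -0.0472, 0.1027]
tcp_rot: [3.118, 0.38, 0.005]
ft_force: [1.4, -0.7, -1.1]
finger_gap: 0.566
t 15.12 pos [ 0.4544 -0.0472  0.1027] gap 0.566 F [ 1.4 -0.7 -1.1]
[[ 0.971  0.24   0.003]
 [ 0.24  -0.971 -0.001]
 [ 0.003  0.001 -1.   ]]
turn deg [ 0.09 11.87 -0.13] shift tool [ 0.1273 -0.1624  0.0069] world [ 0.0846  0.1882 -0.0067]
[0.0086, 1.1866, -0.0126, 0.0127, -0.0162, 0.0007]
[0.0086, 1.1866, -0.0126, 0.0127, -0.0162, 0.001]
[0.0086, 1.1866, -0.0126, 0.0127, -0.0162, 0.0012]
[0.0086, 1.1866, -0.0126, 0.0127, -0.0162, 0.0015]
[0.0086, 1.1866, -0.0126, 0.0126, -0.0162, 0.0017]
[0.0086, 1.1866, -0.0126, 0.0126, -0.0162, 0.002]
[0.0086, 1.1866, -0.0126, 0.0126, -0.0162, 0.0023]
[0.0086, 1.1866, -0.0126, 0.0125, -0.0162, 0.0025]
[0.0086, 1.1866, -0.0126, 0.0125, -0.0162, 0.0028]
[0.0086, 1.1866, -0.0126, 0.0124, -0.0162, 0.0031]
```

```bash
python3 -m creep '[[0,1.2,0,0.0063,-0.008,0,0.4],[0,1.2,0,0.0127,-0.0162,0.0004,0.4],[0,1.2,0,0.0127,-0.0162,0.001,0.4],[0,1.2,0,0.0127,-0.0162,0.0013,0.4],[0,1.2,0,0.0127,-0.0162,0.0016,0.4],[0,1.2,0,0.0126,-0.0162,0.002,0.4],[0,1.2,0,0.0126,-0.0162,0.0023,0.4],[0,1.2,0,0.0125,-0.0162,0.0025,0.4],[0,1.2,0,0.0125,-0.0162,0.0028,0.4],[0,1.1,0,0.0124,-0.0162,0.0031,0.4]]' 20
python3 - <<'E'
from h import *
st();go(PADS["LR"]+bn*.0055,RB)
E
```

```text
time: 15.95
tool_pos: [0.5339, 0.133, 0.0951]
tcp_rot: [-3.076, -0.375, -0.322]
ft_force: [-1.0, -0.2, -0.8]
finger_gap: 0.56
t 15.95 pos [0.5339 0.133  0.0951] gap 0.56 F [-1.  -0.2 -0.8]
[[ 0.95   0.241  0.201]
 [ 0.235 -0.971  0.051]
 [ 0.207 -0.001 -0.978]]
turn deg [-0.02  0.07 -0.14] shift tool [ 0.007  -0.0066  0.0401] world [ 0.0131  0.0101 -0.0378]
```

```bash
python3 -m creep '[[0,0,-0.1,0.004,-0.004,0.003,0.4],[0,0,0,0.002,-0.002,0.006,0.4],[0,0,0,0,0,0.007,0.4],[0,0,0,0,0,0.007,0.4],[0,0,0,0,0,0.005,0.4],[0,0,0,0,0,0.003,0.4],[0,0,0,0,0,0.002,0.4],[0,0,0,0,0,0.001,0.4],[0,0,0,0,0,0,0.4],[0,0,0,0,0,0,0.4]]' 20
python3 - <<'E'
from h import *
st();go(PADS["LR"]+bn*.0055,RB)
E
```

```text
time: 16.78
tool_pos: [0.5454, 0.1402, 0.0641]
tcp_rot: [-3.077, -0.378, -0.322]
ft_force: [-0.6, -0.5, -0.7]
finger_gap: 0.562
t 16.78 pos [0.5454 0.1402 0.0641] gap 0.562 F [-0.6 -0.5 -0.7]
[[ 0.949  0.242  0.201]
 [ 0.237 -0.97   0.05 ]
 [ 0.207  0.    -0.978]]
turn deg [ 0.03  0.09 -0.05] shift tool [ 0.0008 -0.0024  0.007 ] world [ 0.0016  0.0029 -0.0067]
```

```bash
python3 -m creep '[[0,0.1,0,0.0008,-0.0023,0.001,0.4],[0,0,0,0,0,0.0015,0.4],[0,0,0,0,0,0.0015,0.4],[0,0,0,0,0,0.001,0.4],[0,0,0,0,0,0.0005,0.4],[0,0,0,0,0,0.0005,0.4],[0,0,0,0,0,0.0003,0.4],[0,0,0,0,0,0,0.4],[0,0,0,0,0,0,0.4],[0,0,0,0,0,0,0.4]]' 20
python3 - <<'E'
from h import *
st();go(PADS["LR"]+bn*.0055,RB)
E
```

```text
time: 17.62
tool_pos: [0.5467, 0.143, 0.058]
tcp_rot: [-3.076, -0.378, -0.324]
ft_force: [-2.1, -0.5, 3.0]
finger_gap: 0.561
t 17.62 pos [0.5467 0.143  0.058 ] gap 0.561 F [-2.1 -0.5  3. ]
[[ 0.949  0.242  0.202]
 [ 0.237 -0.97   0.05 ]
 [ 0.208  0.    -0.978]]
turn deg [ 0.03  0.   -0.04] shift tool [0.0001 0.     0.0007] world [ 0.0003  0.     -0.0006]
```

Light contact at the right place, so I'll press 0.3 mm more and release.

```bash
python3 -m creep '[[0,0,0,0,0,0.0002,0.4],[0,0,0,0,0,0,0.5],[0,0,0,0,0,0,0.58],[0,0,0,0,0,0,0.6],[0,0,0,0,0,0,0.64],[0,0,0,0,0,0,0.68],[0,0,0,0,0,0,0.74],[0,0,0,0,0,0,0.8],[0,0,0,0,0,0,0.8],[0,0,0,0,0,0,0.8]]' 20
python3 -m creep '[[0,0,0,0,0,-0.004,0.8],[0,0,0,0,0,-0.008,0.8],[0,0,0,0,0,-0.012,0.8],[0,0,0,0,0,-0.014,0.8],[0,0,0,0,0,-0.014,0.8],[0,0,0,0,0,-0.014,0.8],[0,0,0,0,0,-0.01,0.8],[0,0,0,0,0,-0.004,0.8],[0,0,0,0,0,0,0.8],[0,0,0,0,0,0,0.8]]' 20
python3 - <<'E'
from h import *
st()
d=snapshot("wrist"); save(d["color"],"pics/w6.png"); go([.619,-.0755,.09],down(10),14)
a=np.linspace(0,2*np.pi,73)
B=np.c_[bx,by,bn]
for nm,r,h,x,y in (("LLlid",.026,.024,-.048,.048),("LRlid",.026,.024,-.048,-.048)):
    u=proj(d,[BC+B@[x+r*np.cos(q),y+r*np.sin(q),h] for q in a]); print(nm,"cols",u[:,0].min().round(1),u[:,0].max().round(1),"rows",u[:,1].min().round(1),u[:,1].max().round(1))
E
```

```text
time: 18.45
tool_pos: [0.5468, 0.1431, 0.0577]
tcp_rot: [-3.076, -0.378, -0.324]
ft_force: [0.5, 0.0, -0.7]
finger_gap: 0.799
time: 19.28
tool_pos: [0.5306, 0.1391, 0.1359]
tcp_rot: [-3.076, -0.378, -0.324]
ft_force: [-0.1, -0.2, 0.8]
finger_gap: 0.8
t 19.28 pos [0.5306 0.1391 0.1359] gap 0.8 F [-0.1 -0.2  0.8]
[[ 0.949  0.242  0.202]
 [ 0.237 -0.97   0.05 ]
 [ 0.209  0.    -0.978]]
turn deg [ -0.4  -12.     3.99] shift tool [0.0237 0.2296 0.0517] world [ 0.0885 -0.2145 -0.0455]
[-0.0287, -0.857, 0.2853, 0.0017, 0.0164, 0.0037]
[-0.0287, -0.857, 0.2853, 0.0018, 0.0164, 0.0037]
[-0.0287, -0.857, 0.2853, 0.002, 0.0164, 0.0037]
[-0.0287, -0.857, 0.2853, 0.0021, 0.0164, 0.0036]
[-0.0287, -0.857, 0.2853, 0.0022, 0.0164, 0.0036]
[-0.0287, -0.857, 0.2853, 0.0024, 0.0163, 0.0036]
[-0.0287, -0.857, 0.2853, 0.0025, 0.0163, 0.0036]
[-0.0287, -0.857, 0.2853, 0.0026, 0.0163, 0.0035]
[-0.0287, -0.857, 0.2853, 0.0028, 0.0163, 0.0035]
[-0.0287, -0.857, 0.2853, 0.0029, 0.0163, 0.0035]
[-0.0287, -0.857, 0.2853, 0.003, 0.0163, 0.0034]
[-0.0287, -0.857, 0.2853, 0.0032, 0.0162, 0.0034]
[-0.0287, -0.857, 0.2853, 0.0033, 0.0162, 0.0033]
[-0.0287, -0.857, 0.2853, 0.0034, 0.0162, 0.0033]
LLlid cols 147.0 220.1 rows 176.0 244.9
LRlid cols 281.5 354.2 rows 176.1 244.9
```

View pics/w6.png

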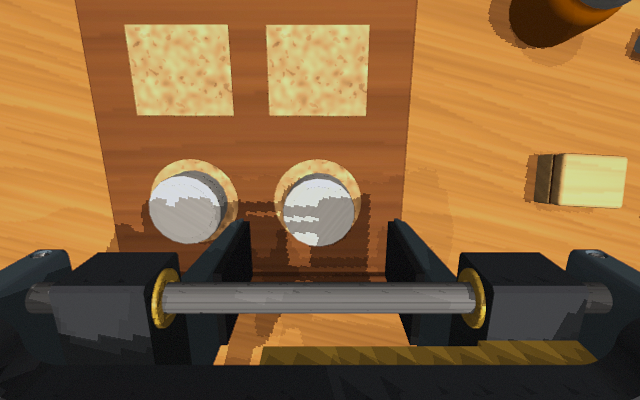

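Both tins sit centred on their pads. Lids are at (186,210) and (319,211), within ~2 px of prediction. Next is the nearer ring box.

```bash
python3 -m creep '[[0,-0.86,0.28,0.001,0.008,0.002,0.9],[0,-0.86,0.28,0.0018,0.0164,0.0037,1],[0,-0.86,0.28,0.002,0.0164,0.0037,1],[0,-0.86,0.28,0.0021,0.0164,0.0036,1],[0,-0.86,0.28,0.0022,0.0164,0.0036,1],[0,-0.86,0.28,0.0024,0.0164,0.0036,1],[0,-0.86,0.28,0.0025,0.0163,0.0036,1],[0,-0.86,0.28,0.0026,0.0163,0.0035,1],[0,-0.86,0.28,0.0028,0.0163,0.0035,1],[0,-0.86,0.28,0.0029,0.0163,0.0035,1]]' 20
python3 -m creep '[[0,-0.86,0.28,0.003,0.0163,0.0034,1],[0,-0.86,0.28,0.0032,0.0162,0.0034,1],[0,-0.86,0.28,0.0033,0.0162,0.0033,1],[0,-0.86,0.28,0.0034,0.0162,0.0033,1],[0,0,0,0.0018,0.008,0.0017,1],[0,0,0,0,0,0,1],[0,0,0,0,0,0,1],[0,0,0,0,0,0,1],[0,0,0,0,0,0,1],[0,0,0,0,0,0,1]]' 20
python3 - <<'E'
from h import *
s,Rm=st()
d=snapshot("wrist"); c=d["color"]; hs=cv2.cvtColor(c,cv2.COLOR_RGB2HSV).astype(int)
m=((hs[...,0]>22)&(hs[...,0]<36)&(hs[...,2]>150)).astype(np.uint8)
for b in blobs(m,1000,20000,(200,20,440,282)):
    ap=cv2.approxPolyDP(b,8,True)[:,0]; P=onz(d,cv2.boxPoints(cv2.minAreaRect(b)),.036); L=np.linalg.norm(np.diff(P,axis=0),axis=1); e=P[1]-P[0]
    print(cv2.boundingRect(b),ap.tolist(),P.mean(0).round(4),L.round(4),np.degrees(np.arctan2(e[1],e[0])).round(1))
save(c,"pics/w7.png")
E
```

```text
time: 20.17
tool_pos: [0.5913, -0.0078, 0.1036]
tcp_rot: [-3.113, -0.305, -0.088]
ft_force: [0.7, 0.0, 0.1]
finger_gap: 0.999
time: 21.0
tool_pos: [0.6192, -0.0744, 0.0896]
tcp_rot: [-3.122, -0.278, 0.001]
ft_force: [1.0, 0.3, -0.1]
finger_gap: 1.0
t 21.0 pos [ 0.6192 -0.0744  0.0896] gap 1.0 F [ 1.   0.3 -0.1]
[[ 0.984  0.176 -0.002]
 [ 0.176 -0.984  0.007]
 [-0.    -0.007 -1.   ]]
```

View pics/w7.png

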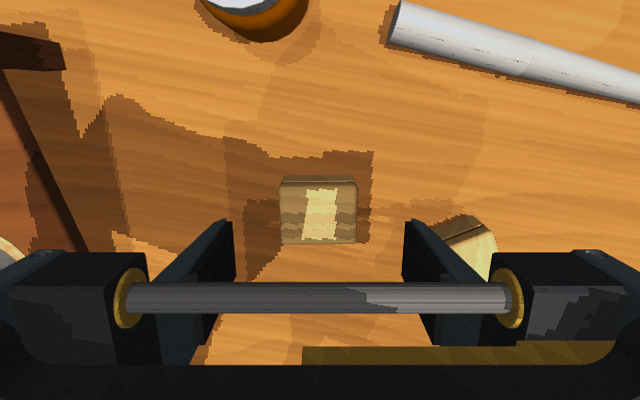

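The box lies straight between the fingers, its lid spanning cols 279–358 and rows 185–243. I'll zoom for its exact centre.

```bash
python3 - <<'E'
from h import *
d=snapshot("wrist"); save(d["color"],"pics/w7z.png",6,(270,165,370,262))
P=onz(d,[[279.5,185.5],[357.5,185.5],[357.5,243.5],[279.5,243.5]],.036); print(P.round(4),P.mean(0).round(4)); go(np.r_[P.mean(0)[:2],.006],down(10))
E
```

```text
[[ 0.6357 -0.0449  0.036 ]
 [ 0.6451 -0.0967  0.036 ]
 [ 0.6035 -0.1056  0.036 ]
 [ 0.5935 -0.0511  0.036 ]] [ 0.6195 -0.0746  0.036 ]
turn deg [-0.39  0.02  0.15] shift tool [0.0002 0.0006 0.0836] world [ 0.0002 -0.     -0.0836]
```

View pics/w7z.png

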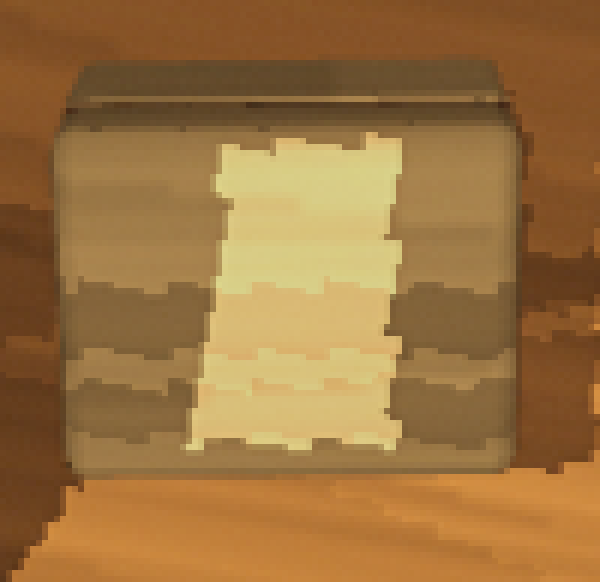

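```bash
python3 -m creep '[[-0.3,0,0,0,0.0004,0.005,1],[0,0,0,0,0,0.01,1],[0,0,0,0,0,0.011,1],[0,0,0,0,0,0.011,1],[0,0,0,0,0,0.011,1],[0,0,0,0,0,0.011,1],[0,0,0,0,0,0.01,1],[0,0,0,0,0,0.008,1],[0,0,0,0,0,0.005,1],[0,0,0,0,0,0.0016,1]]' 20
python3 -m creep '[[0,0,0,0,0,0,0.8],[0,0,0,0,0,0,0.45],[0,0,0,0,0,0,0.4],[0,0,0,0,0,0,0.4],[0,0,0,0,0,0,0.4],[0,0,0,0,0,0,0.4],[0,0,0,0,0,0,0.4],[0,0,0,0,0,0,0.4],[0,0,0,0,0,0,0.4],[0,0,0,0,0,0,0.4]]' 20
python3 -m creep '[[0,0,0,0,0,-0.006,0.4],[0,0,0,0,0,-0.009,0.4],[0,0,0,0,0,-0.014,0.4],[0,0,0,0,0,-0.016,0.4],[0,0,0,0,0,-0.016,0.4],[0,0,0,0,0,-0.016,0.4],[0,0,0,0,0,-0.016,0.4],[0,0,0,0,0,-0.016,0.4],[0,0,0,0,0,-0.01,0.4],[0,0,0,0,0,-0.004,0.4]]' 20
python3 - <<'E'
from h import *
st();d=snapshot("wrist"); save(d["color"],"pics/w8.png");go(PADS["UR"]+bn*.05,RB,12)
E
```

```text
time: 21.93
tool_pos: [0.619, -0.0752, 0.0047]
tcp_rot: [-3.128, -0.277, 0.003]
ft_force: [-0.4, -0.7, -0.1]
finger_gap: 0.999
time: 22.77
tool_pos: [0.6196, -0.0752, 0.0061]
tcp_rot: [-3.128, -0.277, 0.0]
ft_force: [-0.8, 1.4, 5.5]
finger_gap: 0.591
time: 23.6
tool_pos: [0.6203, -0.0756, 0.1309]
tcp_rot: [-3.129, -0.277, -0.003]
ft_force: [0.8, 0.3, -1.1]
finger_gap: 0.589
t 23.6 pos [ 0.6203 -0.0756  0.1309] gap 0.589 F [ 0.8  0.3 -1.1]
[[ 0.984  0.176  0.002]
 [ 0.176 -0.984  0.001]
 [ 0.002 -0.001 -1.   ]]
turn deg [ 0.38 11.93 -3.92] shift tool [ 0.0508 -0.2339  0.0099] world [ 0.0089  0.2392 -0.0097]
[0.0316, 0.9943, -0.3266, 0.0042, -0.0195, 0.0008]
[0.0316, 0.9943, -0.3266, 0.0043, -0.0195, 0.0009]
[0.0316, 0.9943, -0.3266, 0.0044, -0.0194, 0.001]
[0.0316, 0.9943, -0.3266, 0.0045, -0.0194, 0.0011]
[0.0316, 0.9943, -0.3266, 0.0046, -0.0194, 0.0012]
[0.0316, 0.9943, -0.3266, 0.0047, -0.0194, 0.0013]
[0.0316, 0.9943, -0.3266, 0.0048, -0.0193, 0.0014]
[0.0316, 0.9943, -0.3266, 0.0049, -0.0193, 0.0015]
[0.0316, 0.9943, -0.3266, 0.0049, -0.0193, 0.0015]
[0.0316, 0.9943, -0.3266, 0.005, -0.0192, 0.0016]
[0.0316, 0.9943, -0.3266, 0.0051, -0.0192, 0.0017]
[0.0316, 0.9943, -0.3266, 0.0052, -0.0192, 0.0018]
```

View pics/w8.png

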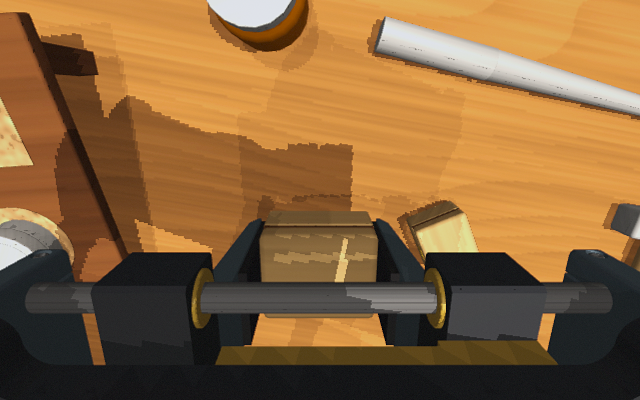

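The box is held squarely at 53.7 mm, lid from row 226 to 317. I'll carry it to the upper right pad and check the in-hand centring by projection.

```bash
python3 - <<'E'
from h import *
s,Rm=st(); d=snapshot("wrist")
for x in (.022,-.022): print(proj(d,[Rm@[x,y,-.0302]+s["tool_pos"] for y in (-.027,.027)]).round(1).tolist())
E
python3 -m creep '[[0,1,-0.33,0.002,-0.01,0,0.4],[0,1,-0.33,0.0043,-0.0195,0.0009,0.4],[0,1,-0.33,0.0044,-0.0194,0.001,0.4],[0,1,-0.33,0.0045,-0.0194,0.0011,0.4],[0,1,-0.33,0.0046,-0.0194,0.0012,0.4],[0,1,-0.33,0.0047,-0.0194,0.0013,0.4],[0,1,-0.33,0.0048,-0.0193,0.0014,0.4],[0,1,-0.33,0.0049,-0.0193,0.0015,0.4],[0,1,-0.33,0.0049,-0.0193,0.0015,0.4],[0,1,-0.33,0.005,-0.0192,0.0016,0.4]]' 20
python3 -m creep '[[0,1,-0.33,0.0051,-0.0192,0.0017,0.4],[0,1,-0.33,0.0052,-0.0192,0.0018,0.4],[0,0,0,0.002,-0.0095,0.0018,0.4],[0,0,0,0,0,0.004,0.4],[0,0,0,0,0,0.006,0.4],[0,0,0,0,0,0.006,0.4],[0,0,0,0,0,0.006,0.4],[0,0,0,0,0,0.006,0.4],[0,0,0,0,0,0.003,0.4],[0,0,0,0,0,0,0.4]]' 20
python3 - <<'E'
from h import *
st();go(PADS["UR"]+bn*.006,RB)
E
```

```text
t 23.65 pos [ 0.6202 -0.0756  0.1306] gap 0.591 F [-1.  -0.  -0.7]
[[ 0.984  0.176  0.002]
 [ 0.176 -0.984  0.001]
 [ 0.002 -0.001 -1.   ]]
[[256.2, 232.6], [378.7, 232.7]]
[[260.8, 318.3], [374.0, 318.4]]
time: 24.53
tool_pos: [0.6256, 0.115, 0.1199]
tcp_rot: [-3.092, -0.364, -0.269]
ft_force: [0.1, 1.0, -0.6]
finger_gap: 0.591
time: 25.37
tool_pos: [0.6338, 0.1646, 0.0866]
tcp_rot: [-3.082, -0.38, -0.322]
ft_force: [-0.3, -0.2, -0.7]
finger_gap: 0.589
t 25.37 pos [0.6338 0.1646 0.0866] gap 0.589 F [-0.3 -0.2 -0.7]
[[ 0.949  0.242  0.201]
 [ 0.238 -0.97   0.045]
 [ 0.206  0.006 -0.979]]
turn deg [0.32 0.14 0.03] shift tool [ 0.0025 -0.0003  0.0094] world [ 0.0042  0.0013 -0.0087]
```

```bash
python3 -m creep '[[0.3,0.1,0,0.0015,-0.0002,0.001,0.4],[0,0,0,0,0,0.002,0.4],[0,0,0,0,0,0.002,0.4],[0,0,0,0,0,0.0015,0.4],[0,0,0,0,0,0.001,0.4],[0,0,0,0,0,0.0008,0.4],[0,0,0,0,0,0.0006,0.4],[0,0,0,0,0,0,0.4],[0,0,0,0,0,0,0.4],[0,0,0,0,0,0,0.4]]' 20
python3 - <<'E'
from h import *
st();go(PADS["UR"]+bn*.006,RB)
E
```

```text
time: 26.2
tool_pos: [0.6372, 0.1661, 0.0793]
tcp_rot: [-3.076, -0.381, -0.325]
ft_force: [0.2, 0.1, -1.9]
finger_gap: 0.591
t 26.2 pos [0.6372 0.1661 0.0793] gap 0.591 F [ 0.2  0.1 -1.9]
[[ 0.948  0.244  0.203]
 [ 0.239 -0.97   0.051]
 [ 0.209  0.    -0.978]]
turn deg [ 0.02 -0.04  0.07] shift tool [0.0004 0.0004 0.0015] world [ 0.0008 -0.0002 -0.0014]
```

```bash
python3 -m creep '[[0,0,0,0,0,0.0003,0.4],[0,0,0,0,0,0.0003,0.4],[0,0,0,0,0,0.0003,0.4],[0,0,0,0,0,0.0003,0.4],[0,0,0,0,0,0,0.4],[0,0,0,0,0,0,0.4],[0,0,0,0,0,0,0.4],[0,0,0,0,0,0,0.4],[0,0,0,0,0,0,0.4],[0,0,0,0,0,0,0.4]]' 20
python3 - <<'E'
from h import *
st();go(PADS["UR"]+bn*.006,RB)
E
```

```text
time: 27.03
tool_pos: [0.6374, 0.1661, 0.0781]
tcp_rot: [-3.076, -0.381, -0.325]
ft_force: [-0.6, -0.1, -1.6]
finger_gap: 0.588
t 27.03 pos [0.6374 0.1661 0.0781] gap 0.588 F [-0.6 -0.1 -1.6]
[[ 0.948  0.244  0.203]
 [ 0.239 -0.97   0.051]
 [ 0.209  0.    -0.978]]
turn deg [ 0.01 -0.04  0.07] shift tool [0.0004 0.0004 0.0003] world [ 0.0006 -0.0003 -0.0002]
```

```bash
python3 -m creep '[[0,0,0,0,0,0.0003,0.4],[0,0,0,0,0,0.0002,0.4],[0,0,0,0,0,0.0002,0.4],[0,0,0,0,0,0,0.4],[0,0,0,0,0,0,0.4],[0,0,0,0,0,0,0.4],[0,0,0,0,0,0,0.4],[0,0,0,0,0,0,0.4],[0,0,0,0,0,0,0.4],[0,0,0,0,0,0,0.4]]' 20
```

```text
time: 27.87
tool_pos: [0.6375, 0.1661, 0.0779]
tcp_rot: [-3.076, -0.381, -0.326]
ft_force: [-4.7, -1.9, 10.0]
finger_gap: 0.593
```

Contact at about 11 N. I'll release and retreat.

```bash
python3 -m creep '[[0,0,0,0,0,-0.0002,0.5],[0,0,0,0,0,0,0.58],[0,0,0,0,0,0,0.61],[0,0,0,0,0,0,0.64],[0,0,0,0,0,0,0.68],[0,0,0,0,0,0,0.72],[0,0,0,0,0,0,0.76],[0,0,0,0,0,0,0.8],[0,0,0,0,0,0,0.8],[0,0,0,0,0,0,0.8]]' 20
python3 -m creep '[[0,0,0,0,0,-0.004,0.8],[0,0,0,0,0,-0.008,0.8],[0,0,0,0,0,-0.012,0.8],[0,0,0,0,0,-0.014,0.8],[0,0,0,0,0,-0.014,0.8],[0,0,0,0,0,-0.014,0.8],[0,0,0,0,0,-0.014,0.8],[0,0,0,0,0,-0.01,0.8],[0,0,0,0,0,0,0.8],[0,0,0,0,0,0,0.8]]' 20
python3 - <<'E'
from h import *
st()
d=snapshot("wrist"); save(d["color"],"pics/w9.png"); save(d["color"],"pics/w9z.png",5,(250,140,390,260))
B=np.c_[bx,by,bn]
for nm,h,a,b in (("lid",.036,.022,.027),("pad",0,.03,.035)):
    print(nm,proj(d,[BC+B@[.048+i*a,-.048+j*b,h] for i,j in ((1,1),(1,-1),(-1,-1),(-1,1))]).round(1).tolist())
go([.597,-.194,.11],down(-56.7),20)
E
```

```text
time: 28.7
tool_pos: [0.6375, 0.1662, 0.0776]
tcp_rot: [-3.076, -0.381, -0.325]
ft_force: [-0.3, 0.1, 0.7]
finger_gap: 0.798
time: 29.53
tool_pos: [0.6195, 0.1616, 0.1664]
tcp_rot: [-3.075, -0.381, -0.328]
ft_force: [0.1, -0.9, -1.0]
finger_gap: 0.801
t 29.53 pos [0.6195 0.1616 0.1664] gap 0.801 F [ 0.1 -0.9 -1. ]
[[ 0.948  0.244  0.204]
 [ 0.238 -0.97   0.051]
 [ 0.211  0.001 -0.978]]
lid [[279.5, 182.2], [357.3, 182.4], [355.2, 240.9], [281.3, 240.7]]
pad [[274.0, 161.3], [362.8, 161.5], [360.0, 232.2], [276.4, 232.1]]
turn deg [ -7.44 -10.52  70.54] shift tool [-0.1175  0.3394  0.0319] world [-0.0222 -0.3556 -0.0556]
[-0.3718, -0.5258, 3.5269, -0.0059, 0.017, 0.0016]
[-0.3718, -0.5258, 3.5269, -0.0048, 0.0173, 0.0018]
[-0.3718, -0.5258, 3.5269, -0.0037, 0.0175, 0.0019]
[-0.3718, -0.5258, 3.5269, -0.0026, 0.0177, 0.0021]
[-0.3718, -0.5258, 3.5269, -0.0015, 0.0178, 0.0022]
[-0.3718, -0.5258, 3.5269, -0.0004, 0.0179, 0.0023]
[-0.3718, -0.5258, 3.5269, 0.0007, 0.0179, 0.0024]
[-0.3718, -0.5258, 3.5269, 0.0019, 0.0178, 0.0025]
[-0.3718, -0.5258, 3.5269, 0.003, 0.0176, 0.0026]
[-0.3718, -0.5258, 3.5269, 0.0041, 0.0174, 0.0027]
[-0.3718, -0.5258, 3.5269, 0.0052, 0.0171, 0.0028]
[-0.3718, -0.5258, 3.5269, 0.0062, 0.0167, 0.0028]
[-0.3718, -0.5258, 3.5269, 0.0073, 0.0162, 0.0029]
[-0.3718, -0.5258, 3.5269, 0.0083, 0.0158, 0.0029]
[-0.3718, -0.5258, 3.5269, 0.0093, 0.0152, 0.0029]
[-0.3718, -0.5258, 3.5269, 0.0102, 0.0146, 0.0029]
[-0.3718, -0.5258, 3.5269, 0.0111, 0.0139, 0.0029]
[-0.3718, -0.5258, 3.5269, 0.012, 0.0132, 0.0029]
[-0.3718, -0.5258, 3.5269, 0.0128, 0.0124, 0.0029]
[-0.3718, -0.5258, 3.5269, 0.0135, 0.0116, 0.0028]
```

View pics/w9.png

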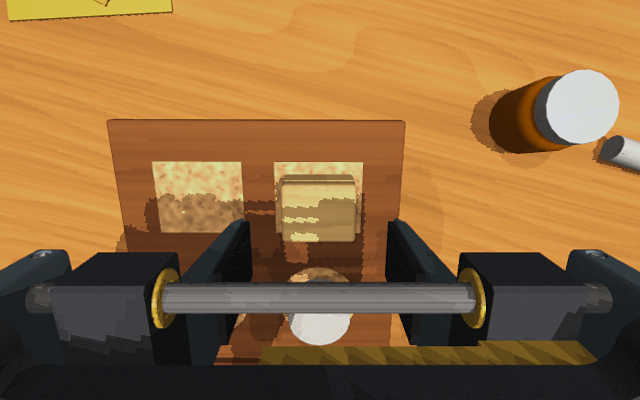

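View pics/w9z.png

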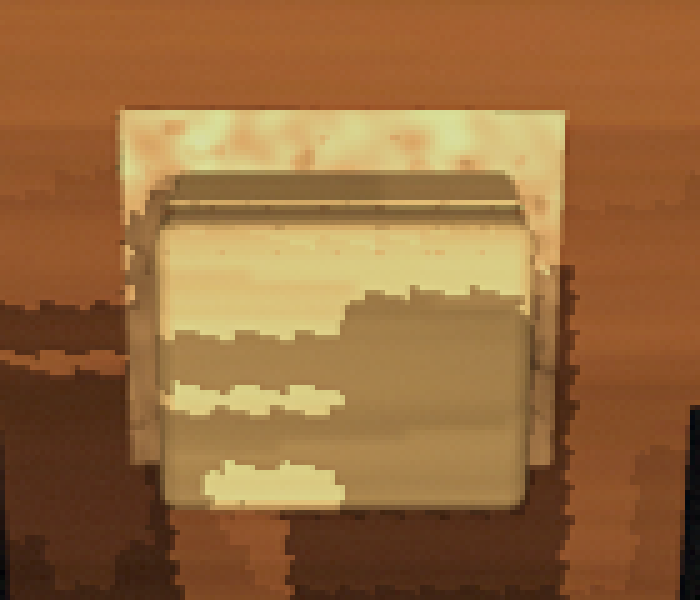

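The first box is flat and straight: lid rows 184–242 and cols 282–355, with cork showing on all sides, within ~1 mm of centre. Now the last box.

```bash
python3 -m creep '[[-0.37,-0.53,3.53,-0.003,0.0085,0.0008,0.9],[-0.37,-0.53,3.53,-0.0048,0.0173,0.0018,1],[-0.37,-0.53,3.53,-0.0037,0.0175,0.0019,1],[-0.37,-0.53,3.53,-0.0026,0.0177,0.0021,1],[-0.37,-0.53,3.53,-0.0015,0.0178,0.0022,1],[-0.37,-0.53,3.53,-0.0004,0.0179,0.0023,1],[-0.37,-0.53,3.53,0.0007,0.0179,0.0024,1],[-0.37,-0.53,3.53,0.0019,0.0178,0.0025,1],[-0.37,-0.53,3.53,0.003,0.0176,0.0026,1],[-0.37,-0.53,3.53,0.0041,0.0174,0.0027,1]]' 20
python3 -m creep '[[-0.37,-0.53,3.53,0.0052,0.0171,0.0028,1],[-0.37,-0.53,3.53,0.0062,0.0167,0.0028,1],[-0.37,-0.53,3.53,0.0073,0.0162,0.0029,1],[-0.37,-0.53,3.53,0.0083,0.0158,0.0029,1],[-0.37,-0.53,3.53,0.0093,0.0152,0.0029,1],[-0.37,-0.53,3.53,0.0102,0.0146,0.0029,1],[-0.37,-0.53,3.53,0.0111,0.0139,0.0029,1],[-0.37,-0.53,3.53,0.012,0.0132,0.0029,1],[-0.37,-0.53,3.53,0.0128,0.0124,0.0029,1],[-0.37,-0.53,3.4,0.0135,0.0116,0.0028,1]]' 20
python3 - <<'E'
from h import *
s,Rm=st(); go([.597,-.194,.09],down(-56.7)); print(bot.state()["joints"])
E
```

```text
time: 30.42
tool_pos: [0.6081, -0.0082, 0.1379]
tcp_rot: [-3.068, 0.585, -0.167]
ft_force: [0.4, 0.1, -0.5]
finger_gap: 0.999
time: 31.25
tool_pos: [0.5969, -0.1861, 0.1101]
tcp_rot: [-2.763, 1.494, 0.006]
ft_force: [0.0, -0.3, 0.6]
finger_gap: 1.001
t 31.25 pos [ 0.5969 -0.1861  0.1101] gap 1.001 F [ 0.  -0.3  0.6]
[[ 0.548 -0.837 -0.003]
 [-0.837 -0.548  0.002]
 [-0.003  0.002 -1.   ]]
turn deg [ 0.09  0.19 -0.1 ] shift tool [0.0068 0.0042 0.02  ] world [ 0.0001 -0.0079 -0.0201]
[-3.97942755e-01  6.05453235e-01  1.45415087e+00  6.32087579e-04
  1.08568953e+00  2.16386680e+00]
```

```bash
python3 -m creep '[[0,0.1,0,0.003,0.002,0.004,1],[0,0,0,0.002,0.001,0.008,1],[0,0,0,0,0,0.005,1],[0,0,0,0,0,0.003,1],[0,0,0,0,0,0,1],[0,0,0,0,0,0,1],[0,0,0,0,0,0,1],[0,0,0,0,0,0,1],[0,0,0,0,0,0,1],[0,0,0,0,0,0,1]]' 20
python3 - <<'E'
from h import *
st(); go([.597,-.194,.006],down(-56.7))
d=snapshot("wrist"); save(d["color"],"pics/w10.png"); save(d["color"],"pics/w10z.png",5,(260,160,380,262))
E
```

```text
time: 32.08
tool_pos: [0.5978, -0.1911, 0.0915]
tcp_rot: [2.766, -1.49, 0.001]
ft_force: [-0.7, -0.5, 0.1]
finger_gap: 1.0
t 32.08 pos [ 0.5978 -0.1911  0.0915] gap 1.0 F [-0.7 -0.5  0.1]
[[ 0.55  -0.835  0.   ]
 [-0.835 -0.55  -0.   ]
 [ 0.     0.    -1.   ]]
turn deg [ 0.01 -0.03  0.09] shift tool [0.0019 0.0022 0.0855] world [-0.0008 -0.0029 -0.0855]
```

View pics/w10.png

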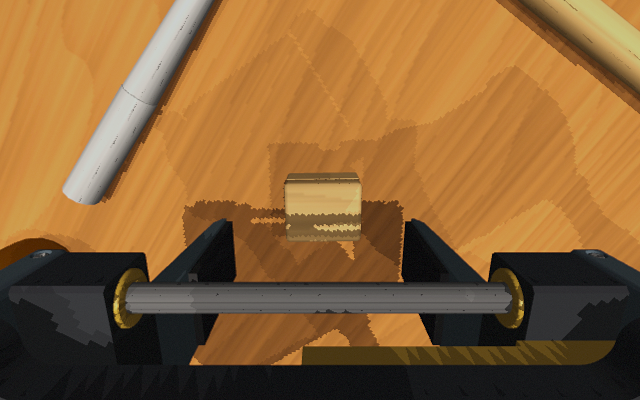

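View pics/w10z.png

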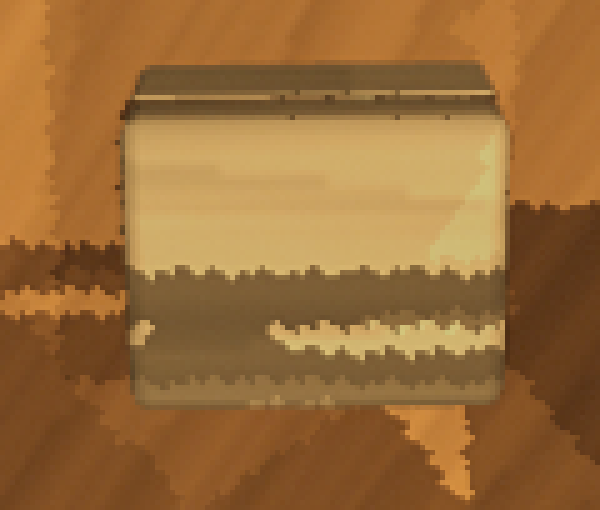

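```bash
python3 - <<'E'
from h import *
d=snapshot("wrist"); P=onz(d,[[323,212.8]],.036)[0]; print(P.round(4)); go(np.r_[P[:2],.006],down(-56.7))
E
```

```text
[ 0.5959 -0.1941  0.036 ]
turn deg [ 0.02 -0.02  0.08] shift tool [0.0014 0.0031 0.0854] world [-0.0018 -0.0029 -0.0854]
```

```bash
python3 -m creep '[[0,0,0,0.002,0.0028,0.005,1],[0,0,0,0,0,0.01,1],[0,0,0,0,0,0.011,1],[0,0,0,0,0,0.011,1],[0,0,0,0,0,0.011,1],[0,0,0,0,0,0.011,1],[0,0,0,0,0,0.01,1],[0,0,0,0,0,0.008,1],[0,0,0,0,0,0.005,1],[0,0,0,0,0,0.003,1]]' 20
python3 -m creep '[[0,0,0,0,0,0,0.8],[0,0,0,0,0,0,0.45],[0,0,0,0,0,0,0.4],[0,0,0,0,0,0,0.4],[0,0,0,0,0,0,0.4],[0,0,0,0,0,0,0.4],[0,0,0,0,0,0,0.4],[0,0,0,0,0,0,0.4],[0,0,0,0,0,0,0.4],[0,0,0,0,0,0,0.4]]' 20
python3 -m creep '[[0,0,0,0,0,-0.006,0.4],[0,0,0,0,0,-0.009,0.4],[0,0,0,0,0,-0.014,0.4],[0,0,0,0,0,-0.016,0.4],[0,0,0,0,0,-0.018,0.4],[0,0,0,0,0,-0.018,0.4],[0,0,0,0,0,-0.018,0.4],[0,0,0,0,0,-0.018,0.4],[0,0,0,0,0,-0.014,0.4],[0,0,0,0,0,-0.008,0.4]]' 20
python3 - <<'E'
from h import *
s,Rm=st();d=snapshot("wrist"); save(d["color"],"pics/w11.png");go(PADS["UL"]+bn*.075,RB,22)
for x in (.022,-.022): print(proj(d,[Rm@[x,y,-.0302]+s["tool_pos"] for y in (-.027,.027)]).round(1).tolist())
E
```

```text
time: 33.02
tool_pos: [0.5962, -0.1943, 0.0054]
tcp_rot: [2.765, -1.49, -0.001]
ft_force: [-0.3, 0.8, -0.2]
finger_gap: 0.999
time: 33.85
tool_pos: [0.5965, -0.1945, 0.0066]
tcp_rot: [2.765, -1.49, 0.001]
ft_force: [-0.6, 0.0, 6.0]
finger_gap: 0.59
time: 34.68
tool_pos: [0.597, -0.1946, 0.1478]
tcp_rot: [2.766, -1.49, 0.004]
ft_force: [-0.5, 0.8, -1.8]
finger_gap: 0.592
t 34.68 pos [ 0.597  -0.1946  0.1478] gap 0.592 F [-0.5  0.8 -1.8]
[[ 0.55  -0.835  0.002]
 [-0.835 -0.55  -0.001]
 [ 0.002 -0.001 -1.   ]]
turn deg [  7.45  10.25 -70.39] shift tool [-0.3742 -0.2504  0.0023] world [ 0.0033  0.4503 -0.0031]
[0.3387, 0.4658, -3.1995, -0.017, -0.0114, 0.0001]
[0.3387, 0.4658, -3.1995, -0.0163, -0.0123, 0.0]
[0.3387, 0.4658, -3.1995, -0.0156, -0.0132, -0.0]
[0.3387, 0.4658, -3.1995, -0.0149, -0.0141, -0.0001]
[0.3387, 0.4658, -3.1995, -0.0141, -0.0149, -0.0001]
[0.3387, 0.4658, -3.1995, -0.0132, -0.0156, -0.0001]
[0.3387, 0.4658, -3.1995, -0.0123, -0.0163, -0.0001]
[0.3387, 0.4658, -3.1995, -0.0114, -0.017, -0.0001]
[0.3387, 0.4658, -3.1995, -0.0104, -0.0176, -0.0001]
[0.3387, 0.4658, -3.1995, -0.0094, -0.0182, -0.0001]
[0.3387, 0.4658, -3.1995, -0.0084, -0.0187, -0.0]
[0.3387, 0.4658, -3.1995, -0.0073, -0.0191, 0.0]
[0.3387, 0.4658, -3.1995, -0.0063, -0.0195, 0.0001]
[0.3387, 0.4658, -3.1995, -0.0052, -0.0198, 0.0001]
[0.3387, 0.4658, -3.1995, -0.004, -0.0201, 0.0002]
[0.3387, 0.4658, -3.1995, -0.0029, -0.0203, 0.0003]
[0.3387, 0.4658, -3.1995, -0.0018, -0.0204, 0.0004]
[0.3387, 0.4658, -3.1995, -0.0007, -0.0205, 0.0005]
[0.3387, 0.4658, -3.1995, 0.0005, -0.0205, 0.0006]
[0.3387, 0.4658, -3.1995, 0.0016, -0.0204, 0.0008]
[0.3387, 0.4658, -3.1995, 0.0027, -0.0203, 0.0009]
[0.3387, 0.4658, -3.1995, 0.0039, -0.0201, 0.0011]
[[257.2, 232.8], [379.7, 232.9]]
[[261.8, 318.4], [374.9, 318.6]]
```

View pics/w11.png

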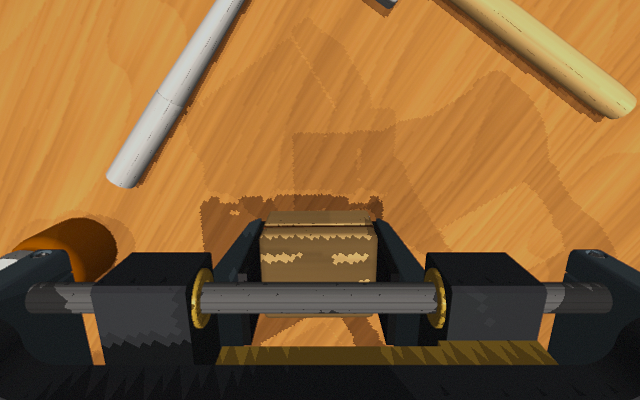

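Held squarely, as before. I'll carry it to the upper left pad.

```bash
python3 -m creep '[[0.34,0.47,-3.2,-0.0085,-0.0057,0,0.4],[0.34,0.47,-3.2,-0.0163,-0.0123,0,0.4],[0.34,0.47,-3.2,-0.0156,-0.0132,0,0.4],[0.34,0.47,-3.2,-0.0149,-0.0141,-0.0001,0.4],[0.34,0.47,-3.2,-0.0141,-0.0149,-0.0001,0.4],[0.34,0.47,-3.2,-0.0132,-0.0156,-0.0001,0.4],[0.34,0.47,-3.2,-0.0123,-0.0163,-0.0001,0.4],[0.34,0.47,-3.2,-0.0114,-0.017,-0.0001,0.4],[0.34,0.47,-3.2,-0.0104,-0.0176,-0.0001,0.4],[0.34,0.47,-3.2,-0.0094,-0.0182,-0.0001,0.4]]' 20
python3 -m creep '[[0.34,0.47,-3.2,-0.0084,-0.0187,0,0.4],[0.34,0.47,-3.2,-0.0073,-0.0191,0,0.4],[0.34,0.47,-3.2,-0.0063,-0.0195,0.0001,0.4],[0.34,0.47,-3.2,-0.0052,-0.0198,0.0001,0.4],[0.34,0.47,-3.2,-0.004,-0.0201,0.0002,0.4],[0.34,0.47,-3.2,-0.0029,-0.0203,0.0003,0.4],[0.34,0.47,-3.2,-0.0018,-0.0204,0.0004,0.4],[0.34,0.47,-3.2,-0.0007,-0.0205,0.0005,0.4],[0.34,0.47,-3.2,0.0005,-0.0205,0.0006,0.4],[0.34,0.47,-3.2,0.0016,-0.0204,0.0008,0.4]]' 20
python3 -m creep '[[0.34,0.47,-3.2,0.0027,-0.0203,0.0009,0.4],[0.34,0.47,-3.2,0.0039,-0.0201,0.0011,0.4],[0,0,0,0.002,-0.01,0.0006,0.4],[0,0,0,0,0,0,0.4],[0,0,0,0,0,0,0.4],[0,0,0,0,0,0,0.4],[0,0,0,0,0,0,0.4],[0,0,0,0,0,0,0.4],[0,0,0,0,0,0,0.4],[0,0,0,0,0,0,0.4]]' 20
python3 - <<'E'
from h import *
st();go(PADS["UL"]+bn*.006,RB)
E
```

```text
time: 35.57
tool_pos: [0.5973, 0.001, 0.1438]
tcp_rot: [-3.054, 0.661, -0.154]
ft_force: [0.9, 0.1, -1.0]
finger_gap: 0.596
time: 36.4
tool_pos: [0.5988, 0.2058, 0.1426]
tcp_rot: [-3.096, -0.21, -0.295]
ft_force: [1.0, -0.9, -1.4]
finger_gap: 0.594
time: 37.23
tool_pos: [0.5993, 0.2556, 0.1427]
tcp_rot: [-3.075, -0.378, -0.322]
ft_force: [0.8, -0.7, -0.3]
finger_gap: 0.59
t 37.23 pos [0.5993 0.2556 0.1427] gap 0.59 F [ 0.8 -0.7 -0.3]
[[ 0.949  0.242  0.201]
 [ 0.237 -0.97   0.052]
 [ 0.207 -0.002 -0.978]]
turn deg [-0.09  0.08 -0.06] shift tool [0.0019 0.0006 0.0667] world [ 0.0154  0.0033 -0.0648]
```

```bash
python3 -m creep '[[0,0.1,0,0.0017,0.0006,0.005,0.4],[0,0,0,0,0,0.008,0.4],[0,0,0,0,0,0.009,0.4],[0,0,0,0,0,0.009,0.4],[0,0,0,0,0,0.009,0.4],[0,0,0,0,0,0.008,0.4],[0,0,0,0,0,0.006,0.4],[0,0,0,0,0,0.004,0.4],[0,0,0,0,0,0.002,0.4],[0,0,0,0,0,0,0.4]]' 20
python3 - <<'E'
from h import *
st();go(PADS["UL"]+bn*.006,RB)
E
```

```text
time: 38.07
tool_pos: [0.613, 0.259, 0.0839]
tcp_rot: [-3.074, -0.379, -0.323]
ft_force: [-1.0, -0.1, -1.0]
finger_gap: 0.594
t 38.07 pos [0.613  0.259  0.0839] gap 0.594 F [-1.  -0.1 -1. ]
[[ 0.949  0.243  0.202]
 [ 0.237 -0.97   0.052]
 [ 0.208 -0.002 -0.978]]
turn deg [-0.1   0.01 -0.01] shift tool [0.0003 0.0005 0.0062] world [ 0.0017 -0.0001 -0.006 ]
```

```bash
python3 -m creep '[[-0.1,0,0,0.0003,0.0003,0.001,0.4],[0,0,0,0,0,0.001,0.4],[0,0,0,0,0,0.001,0.4],[0,0,0,0,0,0.0008,0.4],[0,0,0,0,0,0.0006,0.4],[0,0,0,0,0,0.0004,0.4],[0,0,0,0,0,0.0003,0.4],[0,0,0,0,0,0,0.4],[0,0,0,0,0,0,0.4],[0,0,0,0,0,0,0.4]]' 20
python3 - <<'E'
from h import *
st();go(PADS["UL"]+bn*.006,RB)
E
```

```text
time: 38.9
tool_pos: [0.6145, 0.2591, 0.0795]
tcp_rot: [-3.076, -0.379, -0.325]
ft_force: [0.9, -0.0, -0.7]
finger_gap: 0.594
t 38.9 pos [0.6145 0.2591 0.0795] gap 0.594 F [ 0.9 -0.  -0.7]
[[ 0.949  0.243  0.203]
 [ 0.237 -0.97   0.051]
 [ 0.209 -0.    -0.978]]
turn deg [ 0.   -0.02 -0.01] shift tool [-0.0002  0.0002  0.0016] world [ 0.0002 -0.0002 -0.0016]
```

```bash
python3 -m creep '[[0,0,0,0,0,0.0004,0.4],[0,0,0,0,0,0.0003,0.4],[0,0,0,0,0,0.0003,0.4],[0,0,0,0,0,0.0002,0.4],[0,0,0,0,0,0,0.4],[0,0,0,0,0,0,0.4],[0,0,0,0,0,0,0.4],[0,0,0,0,0,0,0.4],[0,0,0,0,0,0,0.4],[0,0,0,0,0,0,0.4]]' 20
```

```text
time: 39.73
tool_pos: [0.6147, 0.2591, 0.0785]
tcp_rot: [-3.076, -0.379, -0.325]
ft_force: [-2.4, -0.7, 4.5]
finger_gap: 0.593
```

Light contact. I'll release and back off.

```bash
python3 -m creep '[[0,0,0,0,0,0.0001,0.5],[0,0,0,0,0,0,0.58],[0,0,0,0,0,0,0.61],[0,0,0,0,0,0,0.64],[0,0,0,0,0,0,0.68],[0,0,0,0,0,0,0.72],[0,0,0,0,0,0,0.76],[0,0,0,0,0,0,0.8],[0,0,0,0,0,0,0.8],[0,0,0,0,0,0,0.8]]' 20
python3 -m creep '[[0,0,0,0,0,-0.004,0.8],[0,0,0,0,0,-0.008,0.8],[0,0,0,0,0,-0.012,0.8],[0,0,0,0,0,-0.014,0.8],[0,0,0,0,0,-0.014,0.8],[0,0,0,0,0,-0.014,0.8],[0,0,0,0,0,-0.014,0.8],[0,0,0,0,0,-0.01,0.8],[0,0,0,0,0,0,0.8],[0,0,0,0,0,0,0.8]]' 20
python3 -m creep '[[0,0,0,-0.006,0,-0.006,0.8],[0,0,0,-0.012,0,-0.008,0.8],[0,0,0,-0.014,0.01,-0.008,0.8],[0,0,0,-0.014,0.01,-0.008,0.8],[0,0,0,-0.014,0.01,-0.008,0.8],[0,0,0,-0.014,0.01,-0.008,0.8],[0,0,0,-0.012,0.008,-0.006,0.8],[0,0,0,-0.006,0,0,0.8],[0,0,0,0,0,0,0.8],[0,0,0,0,0,0,0.8]]' 20
python3 - <<'E'
from h import *
st()
d=snapshot("wrist"); save(d["color"],"pics/w12.png")
B=np.c_[bx,by,bn]
a=np.linspace(0,2*np.pi,73)
for y in (.048,-.048):
    for nm,h,p,q in (("lid",.036,.022,.027),("pad",0,.03,.035)):
        print(nm,proj(d,[BC+B@[.048+i*p,y+j*q,h] for i,j in ((1,1),(1,-1),(-1,-1),(-1,1))]).round(0).tolist())
    u=proj(d,[BC+B@[-.048+.026*np.cos(q),y+.026*np.sin(q),.024] for q in a]); print("tin lid",u.min(0).round(0),u.max(0).round(0))
s=snapshot("scene"); save(s["color"],"pics/s2.png")
t=snapshot("top"); save(t["color"],"pics/t2.png",4,(165,140,365,285))
E
```

```text
time: 40.57
tool_pos: [0.6147, 0.2591, 0.0781]
tcp_rot: [-3.076, -0.379, -0.325]
ft_force: [-0.3, -0.5, -0.2]
finger_gap: 0.802
time: 41.4
tool_pos: [0.5967, 0.2547, 0.167]
tcp_rot: [-3.075, -0.379, -0.327]
ft_force: [-0.2, -0.5, -0.3]
finger_gap: 0.794
time: 42.23
tool_pos: [0.5102, 0.1838, 0.1975]
tcp_rot: [-3.076, -0.378, -0.324]
ft_force: [0.3, -1.3, -0.2]
finger_gap: 0.804
t 42.23 pos [0.5102 0.1838 0.1975] gap 0.804 F [ 0.3 -1.3 -0.2]
[[ 0.949  0.242  0.202]
 [ 0.237 -0.97   0.051]
 [ 0.208 -0.    -0.978]]
lid [[220.0, 48.0], [291.0, 49.0], [292.0, 108.0], [224.0, 108.0]]
pad [[221.0, 44.0], [303.0, 44.0], [304.0, 116.0], [227.0, 116.0]]
tin lid [235. 164.] [294. 220.]
lid [[346.0, 49.0], [417.0, 49.0], [412.0, 108.0], [345.0, 108.0]]
pad [[334.0, 44.0], [415.0, 44.0], [410.0, 116.0], [333.0, 116.0]]
tin lid [343. 164.] [401. 221.]
```

View pics/w12.png

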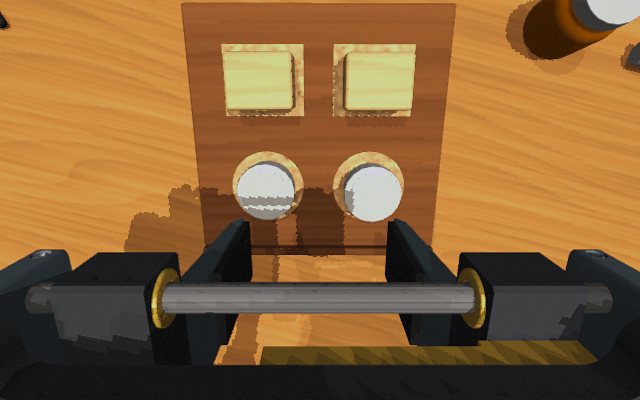

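View pics/s2.png

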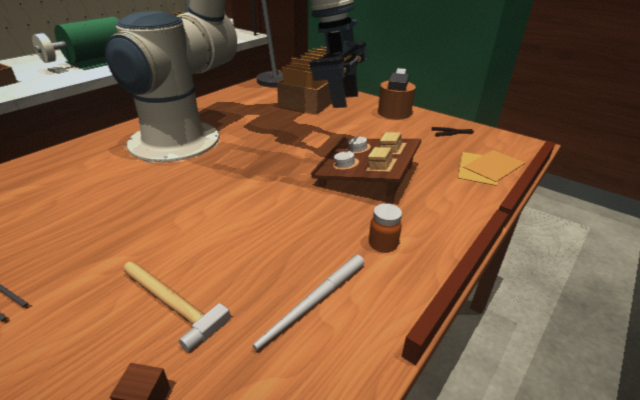

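View pics/t2.png

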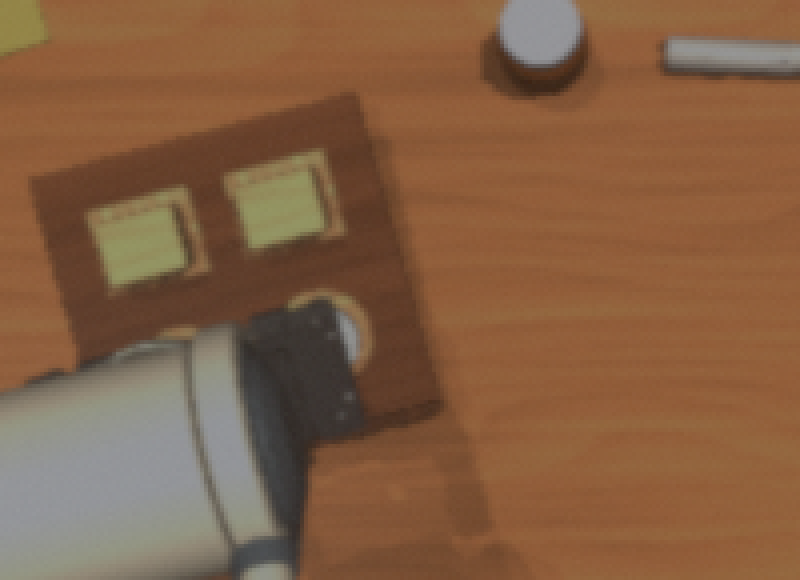

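In the wrist view all four lids lie within about 2 px (~2 mm) of their centred predictions: boxes at cols 223–294 and 346–413, tins at (266,192) and (373,193). The scene view shows the hammer, mandrel and jar unmoved. I'll hand in.

```bash
python3 -c "
from station import order
print(order.close_job())"
```

```text
the job is handed in; nothing more can be done
None
```

I placed both tins on the round pads and both ring boxes on the rectangular pads, with the boxes' long sides along the row, and handed the job in at about 42 s; it reports no verdict. I lowered each piece with the tool square to the slope until it touched lightly, then opened the fingers gradually. The contact force was about 24 N for the first tin and 4–11 N for the others.

**Final checks:**
- **Centring:** in the last wrist view all four lids were within about 2 px (roughly 2 mm) of where centred pieces would appear; the allowance is 9 mm. The left box was furthest off, about 2 mm to the right and downslope.
- **Straight and flat:** the box edges looked parallel to the pads, and every piece appeared flat with its lid up. I judged flatness from the pictures and the square lowering, not from a direct measurement.
- **Bystanders:** the hammer, mandrel and jar look unmoved in the scene view.
- **Robot clear:** the arm was well above the board when I handed in.

**What disagreed:** the top camera read 2–4 mm short in x compared with the wrist and scene cameras, so I used those two for the grasps and the board position. I also carried the first tin 24 mm too far while it was in the air, and corrected that before lowering it. In the final top view the arm hid the left tin and most of the right one, so the final check of the tins rests mainly on the wrist view.

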